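Close the dish rack's sliding stop on the ramekins

ROBOT

A 6-joint arm with a two-finger parallel gripper is mounted at the origin on the work surface. World frame = base frame: x ahead of the robot, y to its left, z up, the work surface at z = 0. Lengths are in m, angles in rad, forces in N, time in s.
With the tool pointing down it reaches from about 0.375 to 0.975 m from the base axis. Payload 3.8 kg.
Tool frame: the origin (TCP) lies at the centre of the arm's flange, where the gripper is bolted on; the fingertips stand 173 mm ahead of it and the grasp point (between the pads) lies 155 mm ahead of it (bot.tip_reach is the distance from the TCP to the fingertips, in m); z points along the fingers, y is the line along which they close (so a half turn about z gives the same grasp; the last joint's range is limited). The gripper opens to 85 mm and grips with 20 to 120 N. Pads are 22 mm wide; open, the fingers measure 114 mm over their backs; the gripper's body (76 mm by 85 mm) begins 54 mm behind the grasp point. The pads swing forward as they close: fully open they stand 13 mm farther back than shut.
Start: joints at [1.064, 0.264, 1.604, -0, 1.274, -0.037], TCP at [0.306, 0.602, 0.405] pointing down, gripper open.
Joint ranges: [-2.63, 2.63], [-0.94, 2.18], [0.31, 2.57], [-1.31, 4.45], [0, 2.66], [-2.55, 2.55]. Speed limits (rad/s): [2.57, 2.57, 3.14, 3.14, 3.14, 3.14].

INTERFACE

Orientations are given as a rotation vector (axis times angle).
In Python, from workcell import bot gives the robot as it stands.
- The arm moves only by the tool drive_tool, never from a script. Its arguments are lists of equal length, an entry for each row: "claw": the finger opening in mm, from 0 to 85.4; "slide": the shift along the world's x, y, z each as a share of 0.5 m, from -1 to 1, a list of three; "yaw": the turn about the world's z as a share of 180 degrees, from -1 to 1. A call has 1 to 8 rows; each row is the pose to reach, as a shift and turn from the pose commanded when the call began, turning the shorter way round; what a row does not reach only later rows make up. A row lasts 1/12 s, in which the tool goes at most 41.7 mm and 7.16 degrees, less where a joint would pass 70% of its speed; a pose out of reach is approached as far as the arm can. A call with a number of a shift or a turn outside -1 to 1 is refused whole. A call with a gripper value outside its range is refused whole. The fingers move at their own pace and stop on an object; "newtons" is the grip in N (left out, the last holds). Time passes only in rows, so rows that repeat a pose let the fingers close. It gives the time, the measured TCP pose, the force, the opening and the grip force at its end, in the units of the state.
- bot.read_state(): the state, without advancing time (a new reading comes with each control period).
- bot.read_camera(name): name is "scene" or "side" or "wrist"; returns a dict with "color" (400x640x3 uint8, red, green, blue), "depth" (400x640 float32, m along the optical axis (not along the pixel's ray), 0 where there is no reading), "mtx" (3x3 intrinsics, pixels), "eye" and "rotation" of the camera in the world. Camera axes: x right, y up, looking along -z (the intrinsics and any distortion apply to the point x, -y, -z); pixel columns grow to the right and rows downward; lengths in m; the calibration is good to about 2 mm. A picture is of the moment at which its call begins.
- bot.finish_job(): hands the job in; it is judged then, once.
The state is a dict: "time": time; "q": joint angles; "joint_vel": joint speeds; "joint_torque": joint torques, N m; "tool_pos": TCP position; "tcp_rot": TCP orientation; "wrist_force": force on the tool from outside, world axes, zero at the start; "torque": the same for the moment, N m; "width": opening from 0.0 (shut) to 1.0 (fully open); "grip_force": force on a finger pad.
Only numpy, scipy, OpenCV 4.12 (cv2) and the standard library are available. Lean on these libraries where they do the work, as an engineer would, in place of code of your own. Each camera call takes 0.05 s, during which the arm holds its last target. There are 200 camera calls.

TASK

On the dish rack, swing the clamp lever open, slide the stop along its rail until it touches the stack of ramekins, and swing the lever fully closed again so that the stop stays locked right against the stack. Do not shove the stack along, tip it, or disturb the other crockery; leave everything at rest.

Things in the scene. Friction and masses are not known exactly. Their poses are not given: they have to be found in the camera images.
- rack: Fixed dish rack: board 18 mm thick, x -50 to 170, y -300 to 260 mm, a 22 mm square steel rail along y on it. Origin on the counter under the rail; x away from the robot, y the way the stop closes, z up. Wire shelf 250 mm up: 8 mm wires along y at x = -25, 35, 95, 155 mm, y -275 to 235, on two rear posts. A vertical tool over the rail hits it: reach in under the front wire, tilted some 35 degrees.
- carriage: The sliding stop: grey plastic carriage that runs 200 mm along the rail to the rack's +y, axes as the rack. Block 50 (x) x 140 (y) mm, underside 43 and top 68 mm above the counter; origin at the middle of its underside. Clamp lever at its -y end, grip tab 83 mm from it, aluminium stop plate at its +y end. About 5 N of friction with the lever open; clamped to the rail with it closed.
- tab_top (a point): Middle of the top of the carriage's upright grip tab: 30 (x) x 14 (y) mm, standing 60 mm above the carriage to 128 mm above the counter. Grip it across its 14 mm to slide the carriage.
- stop_face (a point): On the flat +y face of the stop plate, the face that is to touch the ramekins, 60 mm above the counter; axes as the rack. The plate is upright, 8 mm thick, x -20 to 135 mm, top 93 mm above the counter.
- lever (a joint): Clamp lever, rad: 0 = fully closed (locked; points to the robot, 10 degrees above level), grows as its end is swung up and back to 1.1 = fully open. A cam grips the rail below about 0.5 rad: closing needs up to some 15 N at the handle; above that it is free but stiff (2 N) and stays where left. It turns about a level pivot along the rack's y.
- lever_bar (a point): Centre of the lever's handle, a black round crossbar along the rack's y: 36 mm long, 16 mm diameter, on a 12 mm wide steel bar 75 mm from the pivot. It can be pinched by its two end faces and swung. Closed, it is 64 mm above the counter; open, about 120.
- lever_pivot (a point): Centre of the lever's level pivot, 51 mm above the counter.
- ramekins: Loose stack of three nested white ramekins, one rigid piece, about 1.3 kg: 100 mm rim diameter, 122 mm tall, standing on the board (18 mm above the counter) on the +y side of the stop plate. Origin at the centre of its underside.
- ramekin_axis (a point): On the stack's axis, 50 mm above its underside; the rims lie 50 mm from the axis.
- pepper_pot: Bystander: turned dark wood pepper pot, 40 mm diameter, 70 mm tall, on the board's -y end. Origin under its centre.
- ramekin_single: Bystander: small white cup, 60 mm diameter, 40 mm tall, at the board's +y end. Origin under its centre.
- pink_mug: Bystander: pink mug, 82 mm diameter, 90 mm tall. Origin under its centre.
- lidded_mug: Bystander: white lidded jar, 80 mm diameter, 100 mm tall. Origin under its centre.
- cone_cup: Bystander: green cone, 90 mm across the foot, 100 mm tall. Origin under its centre.
- tea_cup: Bystander: white cup, 84 mm diameter, 60 mm tall. Origin under its centre.
- spoon: Bystander: spoon lying flat on the counter between the robot and the rack.
Not all that is in view belongs to the job. What is shaped like the ramekins but orange or red is not meant.

How it is judged:
On the way, in this order (a step that is already met when the one before it is completed fails the run):
1. the clamp lever is swung open while the stop still stands clear of the ramekins (value of joint lever above 0.7 rad and y of ramekin_axis in the frame of stop_face above 0.07 m), for 0.2 s.
2. with the lever open, the stop plate touches the ramekins (value of joint lever above 0.6 rad and contact force between carriage and ramekins above 0.3 N), for 0.1 s.
At the end, for the whole second after the job is handed in: The lever is closed (within 0.15 rad of fully closed), the stop plate's face is within 3 mm of the ramekins' rims, the stack stands upright, at rest and no more than 12 mm from where it was, and the carriage is at rest (value of joint lever below 0.15 rad and y of ramekin_axis in the frame of stop_face between 0.047 and 0.053 m and distance of ramekins from where it was at the start of the episode below 0.012 m and angle between ramekins's own z axis and vertical below 0.08 rad and linear speed of ramekins below 0.01 m/s and linear speed of carriage below 0.005 m/s); the robot touches nothing.
It fails at once if the ramekins are shoved more than 15 mm or tipped (distance of ramekins from where it was at the start of the episode above 0.015 m or angle between ramekins's own z axis and vertical above 0.2 rad).
It fails at once if other crockery is disturbed (moved more than 30 mm) (distance of any of pepper_pot, ramekin_single, pink_mug, lidded_mug, cone_cup, tea_cup, spoon from where it was at the start of the episode above 0.03 m).
It also fails if it takes over 61 s, if anything falls off the work surface, if the arm or the gripper's body presses on something with over 40 N, if the wrist force passes 120 N, or if a joint passes its speed limit or range.

## Working session

There is one attempt and no reset: what is moved stays moved. The work goes in short steps, Python scripts to look and compute and a tool call to move; the robot and the scene stay as the last step left them, time stands still between calls to the robot, and variables do not carry over. Pictures are saved under pics/ and viewed, at most 13 in all, crops included, and the job is handed in when it is done.

Besides the shell and the picture viewer there is one more tool, called after ">>>" in YAML: its name, and indented under it one key for each argument. drive_tool: Moves the arm, as the interface text tells. Shift numbers are shares of 0.5 m and turn numbers shares of 180 degrees, none past 1 either way. Its arguments: {"type":"object","properties":{"claw":{"type":"array","items":{"type":"number"}},"slide":{"type":"array","items":{"type":"array","items":{"type":"number"}}},"yaw":{"type":"array","items":{"type":"number"}},"newtons":{"type":"number"}},"required":["claw","slide","yaw"]}

```bash
ls; mkdir -p pics; cat > h.py <<'E'
import numpy as np, cv2
from workcell import bot
def snap(n,tag):
    c=bot.read_camera(n); np.savez(f'pics/{tag}.npz',**{k:np.asarray(v) for k,v in c.items()})
    cv2.imwrite(f'pics/{tag}.png',c['color'][...,::-1]); return c
def load(tag): return dict(np.load(f'pics/{tag}.npz'))
def px(c,u,v,r=1):
    d=c['depth'][v-r:v+r+1,u-r:u+r+1]; d=np.median(d[d>0])
    K=c['mtx']; p=np.array([(u-K[0,2])/K[0,0]*d,-(v-K[1,2])/K[1,1]*d,-d])
    return c['rotation']@p+c['eye']
def cloud(c):
    d=c['depth'];K=c['mtx'];v,u=np.mgrid[:d.shape[0],:d.shape[1]]
    p=np.stack([(u-K[0,2])/K[0,0]*d,-(v-K[1,2])/K[1,1]*d,-d],-1)
    return p@c['rotation'].T+c['eye']
def proj(c,P):
    p=(np.asarray(P)-c['eye'])@c['rotation'];K=c['mtx']
    return K[0,2]+K[0,0]*p[...,0]/-p[...,2], K[1,2]-K[1,1]*p[...,1]/-p[...,2]
E
python3 - <<'E'
from h import *
for n in('scene','side','wrist'):
    c=snap(n,n+'0'); print(n,c['eye'],c['mtx'].ravel()[[0,2,4,5]],(-c['rotation'][:,2]).round(2),c.keys())
s=bot.read_state();print(s)
E
```

```text
picsTraceback (most recent call last):
  File "<stdin>", line 3, in <module>
IndexError: too many indices for array: array is 1-dimensional, but 2 were indexed
```

```bash
python3 - <<'E'
s=open('h.py').read()
s=s.replace("c=bot.read_camera(n); ","c=bot.read_camera(n); c['rotation']=cv2.Rodrigues(np.array(c['rotation'],float))[0] if np.size(c['rotation'])==3 else R.from_quat(c['rotation']).as_matrix(); ").replace("import numpy as np, cv2","import numpy as np, cv2\nfrom scipy.spatial.transform import Rotation as R")
open('h.py','w').write(s)
E
python3 - <<'E'
from h import *
print(bot.read_camera('scene')['rotation'])
for n in('scene','side','wrist'):
    c=snap(n,n+'0'); print(n,c['eye'],c['mtx'].ravel()[[0,2,4,5]],(-c['rotation'][:,2]).round(2),list(c))
s=bot.read_state();print(s)
a=load('scene0')['color'];b=load('side0')['color']
E
```

```text
[0.64547228 0.38570321 1.01726038]
scene [ 1.28062447 -0.44690552  1.08300082] [405.93560032 311.65043087 405.93560032 204.41596493] [-0.58  0.32 -0.75] ['color', 'depth', 'mtx', 'eye', 'rotation']
side [ 0.04862965 -0.55484214  0.83480349] [368.08853474 316.85392354 368.08853474 197.84889375] [ 0.45  0.52 -0.73] ['color', 'depth', 'mtx', 'eye', 'rotation']
wrist [0.23527756 0.63440846 0.37303865] [326.87672385 321.98880169 326.87672385 200.00850697] [ 0.27 -0.14 -0.95] ['color', 'depth', 'mtx', 'eye', 'rotation']
{'time': 0.25, 'q': array([ 1.06407805e+00,  2.64322300e-01,  1.60467923e+00,  2.07088871e-05,
        1.27372132e+00, -3.69119445e-02]), 'joint_vel': array([-0.00057441, -0.0016293 , -0.00301111,  0.00139215, -0.00124713,
       -0.0004698 ]), 'joint_torque': array([ 1.23551613e-04, -5.14691770e+01, -3.67113233e+01, -2.58918007e-07,
        8.74923833e-03,  1.13383197e-05]), 'tool_pos': array([0.30550244, 0.60171171, 0.40402758]), 'tcp_rot': array([-7.31136067e-01, -3.05499841e+00,  1.70159995e-03]), 'wrist_force': array([-0.07794658,  0.56269876,  0.22295385]), 'torque': array([ 0.03295959,  0.04894771, -0.00292892]), 'grip_force': 0.0, 'width': 1.0026578093800633}
```

View pics/scene0.png

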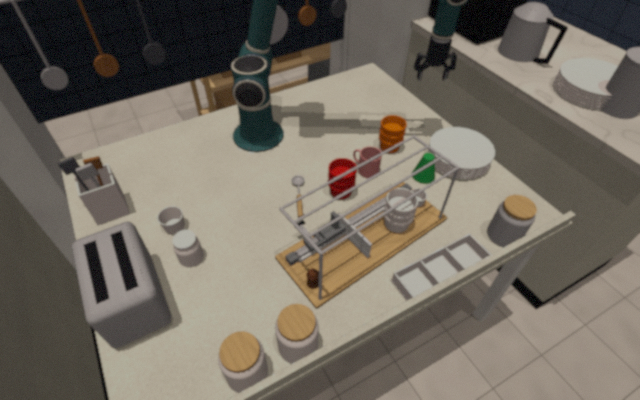

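View pics/side0.png

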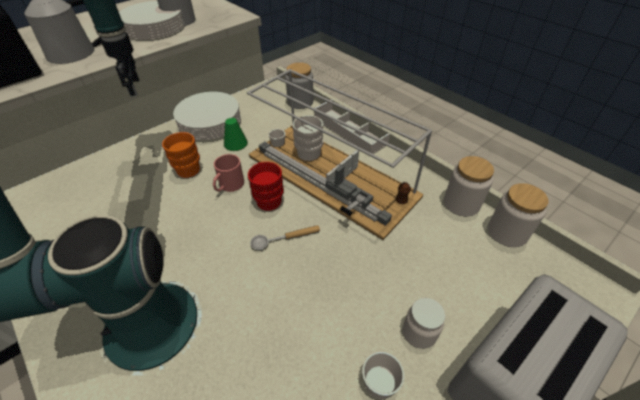

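The scene shows the rack with its rail at about (290,258)–(420,195). The carriage tab and plate are at (345,235), the white stack at (400,212), and the pepper pot at (312,278). In the side view the lever is at (347,213), the stack at (308,138) and the stop plate at (343,168).

Candidates for the ramekin stack:
- White stack on the board: scene (400,212), side (308,138). This is my choice.
- Red stack: side (266,187).
- Orange stack: side (183,155).
- Single cup: side (277,138).
- White jar at (425,322).

Next I'll check the choice in close crops.

```bash
python3 - <<'E'
from h import *
a=load('scene0')['color'][170:300,265:455,::-1];b=load('side0')['color'][105:245,240:430,::-1]
cv2.imwrite('pics/cropA.png',cv2.resize(a,None,fx=4.2,fy=4.2,interpolation=cv2.INTER_CUBIC))
cv2.imwrite('pics/cropB.png',cv2.resize(b,None,fx=4.2,fy=4.2,interpolation=cv2.INTER_CUBIC))
s=bot.read_state();print(R.from_rotvec(s['tcp_rot']).as_matrix().round(3))
w=load('wrist0');print((w['rotation'].T@0+w['eye']-s['tool_pos'])@R.from_rotvec(s['tcp_rot']).as_matrix())
E
```

```text
[[-0.892  0.453 -0.001]
 [ 0.453  0.892 -0.001]
 [ 0.    -0.001 -1.   ]]Traceback (most recent call last):
  File "<stdin>", line 6, in <module>
ValueError: matmul: Input operand 1 does not have enough dimensions (has 0, gufunc core with signature (n?,k),(k,m?)->(n?,m?) requires 1)
```

View pics/cropB.png

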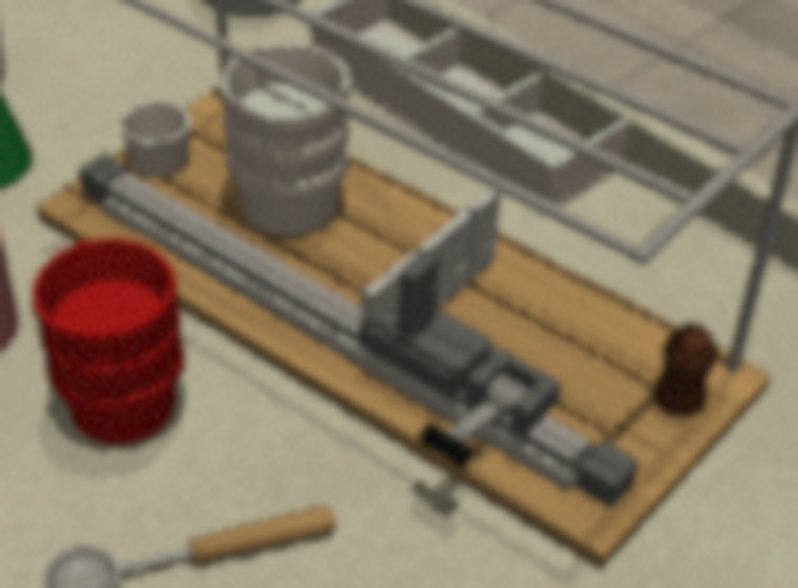

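View pics/cropA.png

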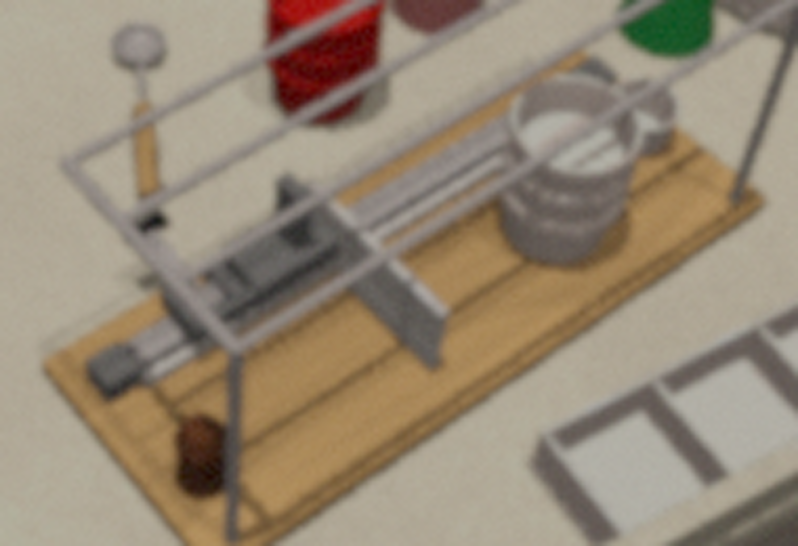

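The crops confirm the white stack (side crop 285,140). The lever's black handle is at side crop (447,445), lever closed. The plate is clear of the stack, and the red cup stands just in front of the board. I'll fit the poses next.

```bash
cat > fit.py <<'E'
from h import *
from scipy.optimize import least_squares
s0=load('side0');c0=load('scene0')
S=lambda u,v:(u/4.2+240-.4,v/4.2+105-.4)
A=lambda u,v:(u/4.2+265-.4,v/4.2+170-.4)
obs=[(s0,S(602,555),(-.05,-.3,.018)),(s0,S(40,210),(-.05,.26,.018)),(s0,S(767,376),(.17,-.3,.018)),
(c0,A(45,366),(-.05,-.3,.018)),(c0,A(765,198),(.17,.26,.018)),
(s0,S(645,252),(-.025,-.275,.25)),(c0,A(68,162),(-.025,-.275,.25)),(c0,A(238,345),(.155,-.275,.25))]
def rw(p,P):
    P=np.asarray(P);c,s=np.cos(p[2]),np.sin(p[2])
    return np.stack([p[0]+c*P[...,0]-s*P[...,1],p[1]+s*P[...,0]+c*P[...,1],P[...,2]],-1)
def fit():
    f=lambda p:np.concatenate([np.array(proj(c,rw(p,P)))-uv for c,uv,P in obs])
    return least_squares(f,[.65,.1,-.3],loss='soft_l1')
E
python3 - <<'E'
from fit import *
r=fit();p=r.x;print(p,np.degrees(p[2]),r.fun.round(1)) 
np.save('rack.npy',p)
for n,c in(('side',s0),('scene',c0)):
    w=cloud(c);cs,sn=np.cos(p[2]),np.sin(p[2]);d=w[...,:2]-p[:2]
    L=np.stack([d@[cs,sn],d@[-sn,cs],w[...,2]],-1);np.save(n+'L.npy',L)
    ok=c['depth']>0
    def sel(b,q=None):
        m=ok.copy()
        for i in range(3): m&=(L[...,i]>b[i][0])&(L[...,i]<b[i][1])
        return m
    col=c['color'].astype(int)
    m=sel([(-.2,-.02),(-.35,.2),(.03,.16)])&(col.max(-1)<60)
    print(n,'black',m.sum(),np.median(L[m],0),L[m].min(0) if m.any() else'',L[m].max(0) if m.any() else '')
    m=sel([(-.02,.14),(-.2,.15),(.075,.09)]);print('plate y',m.sum(),np.percentile(L[m],[2,25,50,75,98],axis=0).round(4).tolist())
    m=sel([(-.02,.17),(-.05,.22),(.125,.15)]);print('rim',m.sum(),L[m].min(0),L[m].max(0))
    m=sel([(-.02,.02),(-.3,.1),(.11,.13)]);print('tab',m.sum(),np.median(L[m],0))
    m=sel([(-.5,-.05),(-.4,.3),(.02,.2)])
    k,lab,st,ce=cv2.connectedComponentsWithStats(m.astype(np.uint8))
    for i in range(1,k):
        if st[i,4]>60:print('blob',st[i],np.median(L[lab==i],0).round(3),L[lab==i].min(0).round(3),L[lab==i].max(0).round(3),np.median(col[lab==i],0))
E
```

```text
[0.60020753 0.09856668 0.13456388] 7.709942466498165 [ 1.2  0.1 -0.9 -1.2  2.  -1.  -1.  -1.9  1.4 -1.  -0.3  0.8  0.  -0.2
  0.   0.5]
side black 209 [-0.02659947 -0.13968611  0.06207324] [-0.08524615 -0.20729626  0.04471761] [-0.02000619 -0.06924308  0.07548303]
plate y 249 [[-0.0182, -0.1055, 0.0752], [0.0356, -0.0714, 0.0772], [0.0509, 0.0574, 0.0794], [0.0801, 0.0729, 0.0847], [0.1256, 0.1259, 0.0893]]
rim 300 [0.03262691 0.04996532 0.12512367] [0.13527313 0.14969166 0.1436121 ]
tab 66 [-0.00755312 -0.10283154  0.12557349]
blob [212 154  32  38 881] [-0.181  0.193  0.063] [-0.25   0.164  0.02 ] [-0.132  0.248  0.096] [89. 56. 51.]
blob [ 247  161   37   47 1359] [-0.16   0.045  0.092] [-0.203  0.003  0.02 ] [-0.051  0.194  0.127] [91. 14. 12.]
blob [339 205  14  11  92] [-0.078 -0.183  0.07 ] [-0.085 -0.2    0.061] [-0.053 -0.164  0.075] [43.5 35.  27. ]
scene black 10 [-0.07213155 -0.17944738  0.06866138] [-0.0754109  -0.18799609  0.06466563] [-0.06643922 -0.17156837  0.07205245]
plate y 175 [[-0.0076, -0.1093, 0.0753], [0.0248, -0.0755, 0.0796], [0.0784, -0.0741, 0.0833], [0.1088, -0.069, 0.088], [0.1316, 0.0755, 0.0898]]
rim 272 [0.03528703 0.04642148 0.12504649] [0.13704477 0.14668913 0.14199604]
tab 45 [-0.00074469 -0.10530852  0.12389573]
blob [353 146  29  19 291] [-0.201  0.214  0.067] [-0.243  0.162  0.02 ] [-0.154  0.245  0.09 ] [110.  76.  72.]
blob [359 156  23  19 234] [-0.137  0.183  0.05 ] [-0.185  0.162  0.02 ] [-0.127  0.244  0.09 ] [99.  61.5 59. ]
blob [328 158  28  23 398] [-0.174  0.062  0.1  ] [-0.201  0.002  0.054] [-0.127  0.1    0.124] [129.   21.5  19. ]
blob [328 169  29  27 397] [-0.115  0.027  0.081] [-0.166 -0.     0.021] [-0.099  0.094  0.122] [97. 17. 16.]
```

```bash
cat > go.py <<'E'
from fit import *
p=np.load('rack.npy')
def st():
    s=bot.read_state();M=R.from_rotvec(s['tcp_rot']).as_matrix();d=s['tool_pos'][:2]-p[:2]
    c,n=np.cos(p[2]),np.sin(p[2])
    h=np.degrees(np.arctan2(M[1,0],M[0,0])-p[2])%360
    f=s['wrist_force'];fr=[f[0]*c+f[1]*n,-f[0]*n+f[1]*c,f[2]]
    print('t',round(s['time'],2),'rack mm',(np.r_[d@[c,n],d@[-n,c],s['tool_pos'][2]]*1e3).round(1),'head',h.round(1),'tilt',np.degrees(np.arccos(-M[2,2])).round(1),'F',np.round(fr,1),'w',round(s['width']*85.4,1),'g',round(s['grip_force'],1),'q6',s['q'][5].round(2))
    return s,h
def to(*T):
    s,h=st()
    for t in T:
        w=rw(p,np.array(t[:3])/1e3);print(t,'slide',((w-s['tool_pos'])/.5).round(4),'yaw',round(((t[3]-h+180)%360-180)/180,4))
E
python3 -c "
from go import *
to((-130,150,404,180),(-80,-184,404,180),(-80,-184,219,180))"
```

```text
t 0.25 rack mm [-224.5  538.1  404. ] head 145.4 tilt 0.1 F [-0.   0.6  0.2] w 85.6 g 0.0 q6 -0.04
(-130, 150, 404, 180) slide [ 2.915e-01 -7.439e-01 -1.000e-04] yaw 0.1924
(-80, -184, 404, 180) slide [ 4.8020e-01 -1.3924e+00 -1.0000e-04] yaw 0.1924
(-80, -184, 219, 180) slide [ 0.4802 -1.3924 -0.3701] yaw 0.1924
```

>>> drive_tool:
  claw: [70, 70, 70, 70, 70, 70, 70, 70]
  slide:
    - [0.29, -0.744, 0]
    - [0.29, -0.744, 0]
    - [0.29, -0.744, 0]
    - [0.29, -0.744, 0]
    - [0.29, -0.744, 0]
    - [0.29, -0.744, 0]
    - [0.29, -0.744, 0]
    - [0.29, -0.744, 0]
  yaw: [0.192, 0.192, 0.192, 0.192, 0.192, 0.192, 0.192, 0.192]
  newtons: 60

```text
time: 0.92
tool_pos: [0.4264, 0.2902, 0.4048]
tcp_rot: [-0.21, 3.134, 0.0]
wrist_force: [1.4, 0.8, -0.5]
width: 0.82
grip_force: 0.0
```

```bash
python3 -c "
from go import *
to((-80,-184,404,180),(-80,-184,260,180))"
```

```text
t 0.92 rack mm [-146.5  213.2  404.8] head 180.0 tilt 0.0 F [ 1.5  0.6 -0.5] w 70.0 g 0.0 q6 -1.16
(-80, -184, 404, 180) slide [ 0.2383 -0.7694 -0.0017] yaw 0.0002
(-80, -184, 260, 180) slide [ 0.2383 -0.7694 -0.2897] yaw 0.0002
```

>>> drive_tool:
  claw: [70, 70, 70, 70, 70, 70, 70, 70]
  slide:
    - [0.2, -0.74, 0]
    - [0.2, -0.74, 0]
    - [0.2, -0.74, 0]
    - [0.2, -0.74, 0]
    - [0.2, -0.74, 0]
    - [0.2, -0.74, 0]
    - [0.2, -0.74, 0]
    - [0.2, -0.74, 0]
  yaw: [0, 0, 0, 0, 0, 0, 0, 0]

```text
time: 1.58
tool_pos: [0.5132, -0.0318, 0.4049]
tcp_rot: [-0.209, 3.134, 0.0]
wrist_force: [1.3, 1.1, -0.5]
width: 0.816
grip_force: 0.0
```

>>> drive_tool:
  claw: [70, 70]
  slide:
    - [0, 0, 0]
    - [0, 0, 0]
  yaw: [0, 0]

```text
time: 1.75
tool_pos: [0.5135, -0.0319, 0.4046]
tcp_rot: [0.202, -3.135, -0.0]
wrist_force: [0.4, 0.9, 0.2]
width: 0.823
grip_force: 0.0
```

```bash
python3 -c "
from go import *
to((-80,-184,404,180),(-80,-184,260,180))
snap('wrist','wrist1')"
```

```text
t 1.75 rack mm [-103.4 -117.6  404.6] head 179.7 tilt 0.0 F [0.5 0.8 0.2] w 70.3 g 0.0 q6 -1.81
(-80, -184, 404, 180) slide [ 0.0642 -0.1253 -0.0012] yaw 0.0019
(-80, -184, 260, 180) slide [ 0.0642 -0.1253 -0.2892] yaw 0.0019
```

View pics/wrist1.png

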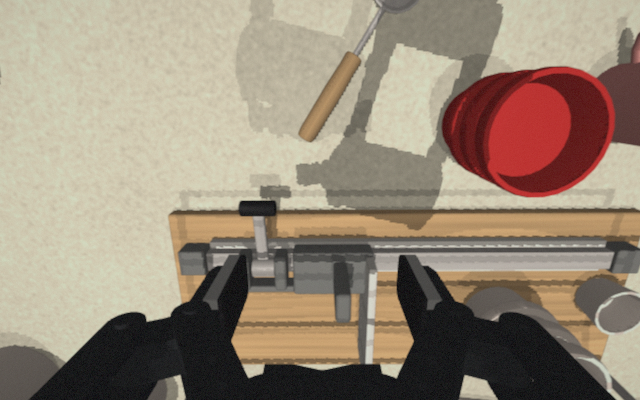

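The wrist view shows the black handle at cols 239–276, row 208. The pivot is at about (264,264), the tab at (342,290), the plate at (369,300) and the stack at (515,310). I'll measure these.

```bash
python3 - <<'E'
from go import *
c=load('wrist1');w=cloud(c);d=w[...,:2]-p[:2];cs,sn=np.cos(p[2]),np.sin(p[2])
L=np.stack([d@[cs,sn],d@[-sn,cs],w[...,2]],-1)*1e3
for n,u,v in(('barL',241,206),('barC',257,205),('barR',274,206),('barfr',257,202),('tab',343,265),('plate',369,290),('boardedge',300,213),('pivot',264,264)):print(n,L[v,u].round(1))
for z,pt in((64,'bar'),): 
    for u,v in((239,207),(276,207),(257,201),(257,215)):
        K=c['mtx'];r=c['rotation']@np.array([(u-K[0,2])/K[0,0],-(v-K[1,2])/K[1,1],-1]);P=c['eye']+r*(z/1e3-c['eye'][2])/r[2];e=P[:2]-p[:2];print((e@[cs,sn]*1e3).round(1),(e@[-sn,cs]*1e3).round(1))
E
```

```text
barL [ -79.2 -199.7   71.7]
barC [ -79.6 -184.3   70. ]
barR [ -77.4 -168.2   66.8]
barfr [ -81.2 -185.1   65.5]
tab [-14.9 -99.2  73.4]
plate [  1.4 -74.6  94. ]
boardedge [ -50.7 -146.4   14.7]
pivot [  -8.7 -183.5   59.3]
-75.6 -203.8
-75.4 -166.7
-81.8 -185.3
-66.9 -186.3
```

>>> drive_tool:
  claw: [70, 70, 70, 70, 70, 70, 70, 70]
  slide:
    - [0.062, -0.127, 0]
    - [0.062, -0.127, 0]
    - [0.062, -0.127, 0]
    - [0.062, -0.127, -0.1]
    - [0.062, -0.127, -0.2]
    - [0.062, -0.127, -0.26]
    - [0.062, -0.127, -0.28]
    - [0.062, -0.127, -0.28]
  yaw: [0.002, 0.002, 0.002, 0.002, 0.002, 0.002, 0.002, 0.002]

```text
time: 2.47
tool_pos: [0.541, -0.0904, 0.2589]
tcp_rot: [0.222, -3.123, -0.006]
wrist_force: [-0.7, -0.4, 1.0]
width: 0.816
grip_force: 0.0
```

```bash
python3 -c "
from go import *
to((-81,-185,264,180),(-81,-185,217,180))"
```

```text
t 2.47 rack mm [ -84.  -179.3  258.9] head 180.4 tilt 0.7 F [-0.8 -0.3  1. ] w 69.7 g 0.0 q6 -1.92
(-81, -185, 264, 180) slide [ 0.0074 -0.0105  0.0101] yaw -0.0023
(-81, -185, 217, 180) slide [ 0.0074 -0.0105 -0.0839] yaw -0.0023
```

>>> drive_tool:
  claw: [70, 70]
  slide:
    - [0, 0, 0]
    - [0, 0, 0]
  yaw: [0, 0]

```text
time: 2.63
tool_pos: [0.5453, -0.0921, 0.2666]
tcp_rot: [-0.222, 3.131, -0.001]
wrist_force: [1.0, 0.3, 0.4]
width: 0.824
grip_force: 0.0
```

```bash
python3 -c "
from go import *
to((-81,-185,264,180),(-81,-185,217,180))"
```

```text
t 2.63 rack mm [ -80.  -181.6  266.6] head 180.4 tilt 0.2 F [1.  0.1 0.4] w 70.3 g 0.0 q6 -1.92
(-81, -185, 264, 180) slide [-0.0011 -0.007  -0.0052] yaw -0.0021
(-81, -185, 217, 180) slide [-0.0011 -0.007  -0.0992] yaw -0.0021
```

>>> drive_tool:
  claw: [70, 70, 70, 70, 70, 70]
  slide:
    - [-0.001, -0.007, -0.03]
    - [-0.001, -0.007, -0.06]
    - [-0.001, -0.007, -0.08]
    - [-0.001, -0.007, -0.097]
    - [-0.001, -0.007, -0.097]
    - [-0.001, -0.007, -0.097]
  yaw: [-0.002, -0.002, -0.002, -0.002, -0.002, -0.002]

```text
time: 3.13
tool_pos: [0.544, -0.0966, 0.2167]
tcp_rot: [-0.21, 3.134, -0.0]
wrist_force: [0.3, 0.2, -0.2]
width: 0.82
grip_force: 0.0
```

```bash
python3 -c "
from go import *
to((-81,-185,217,180))"
```

```text
t 3.13 rack mm [ -81.8 -185.8  216.7] head 179.9 tilt 0.0 F [ 0.3  0.1 -0.2] w 70.0 g 0.0 q6 -1.93
(-81, -185, 217, 180) slide [0.0014 0.0019 0.0007] yaw 0.0003
```

Closing on the handle.

>>> drive_tool:
  claw: [30, 30, 30, 30, 30, 30]
  slide:
    - [0, 0.002, 0]
    - [0, 0.002, 0]
    - [0, 0.002, 0]
    - [0, 0.002, 0]
    - [0, 0.002, 0]
    - [0, 0.002, 0]
  yaw: [0, 0, 0, 0, 0, 0]
  newtons: 40

```text
time: 3.63
tool_pos: [0.544, -0.0943, 0.2172]
tcp_rot: [-0.207, 3.134, 0.005]
wrist_force: [-1.3, 7.1, 6.0]
width: 0.412
grip_force: 39.6
```

```bash
python3 -c "
from go import *
to((-81,-185,217,180));snap('wrist','w2');snap('side','s2')
import cv2
a=cv2.imread('pics/w2.png')[100:330,150:490];b=cv2.imread('pics/s2.png')[100:330,230:450]
cv2.imwrite('pics/m2.png',cv2.resize(cv2.hconcat([a,b]),None,fx=1.4,fy=1.4))"
```

```text
t 3.63 rack mm [ -81.6 -183.6  217.2] head 179.8 tilt 0.2 F [-0.3  7.2  6. ] w 35.2 g 39.6 q6 -1.92
(-81, -185, 217, 180) slide [ 0.0015 -0.0027 -0.0005] yaw 0.0008
```

View pics/m2.png

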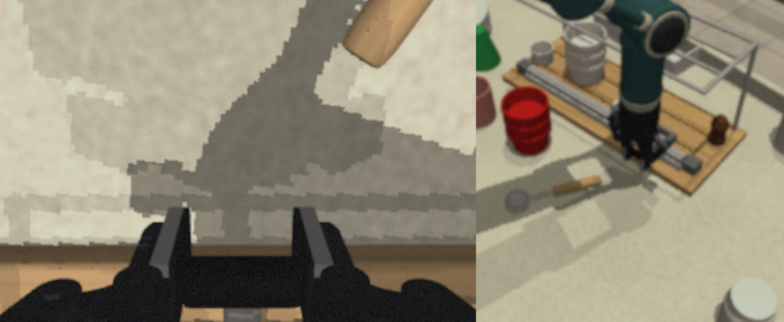

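The left panel shows the handle between the pads at (240,280), nearer their +x edge. The side panel shows the gripper over the lever with the stack undisturbed. I'll swing up along the arc.

>>> drive_tool:
  claw: [30, 30, 30, 30, 30, 30, 30, 30]
  slide:
    - [0, -0.002, 0]
    - [0.001, -0.002, 0.007]
    - [0.003, -0.002, 0.014]
    - [0.006, -0.002, 0.021]
    - [0.009, -0.001, 0.029]
    - [0.012, -0.001, 0.037]
    - [0.015, 0, 0.044]
    - [0.015, 0, 0.044]
  yaw: [0, 0, 0, 0, 0, 0, 0, 0]
  newtons: 80

```text
time: 4.4
tool_pos: [0.5497, -0.0939, 0.2352]
tcp_rot: [0.209, -3.129, -0.006]
wrist_force: [3.0, 6.7, -12.8]
width: 0.402
grip_force: 81.7
```

```bash
python3 -c "
from go import *
to((-81,-185,217,180));snap('wrist','w3')"
```

```text
t 4.4 rack mm [ -75.8 -184.   235.2] head 179.9 tilt 0.4 F [  3.9   6.3 -12.8] w 34.3 g 81.7 q6 -1.92
(-81, -185, 217, 180) slide [-0.01   -0.0034 -0.0364] yaw 0.0003
```

>>> drive_tool:
  claw: [30, 30, 30, 30, 30]
  slide:
    - [0.002, 0, 0.006]
    - [0.004, 0, 0.012]
    - [0.005, 0, 0.018]
    - [0.005, 0, 0.022]
    - [0.005, 0, 0.022]
  yaw: [0, 0, 0, 0, 0]

```text
time: 4.87
tool_pos: [0.5535, -0.0937, 0.2463]
tcp_rot: [0.208, -3.134, -0.007]
wrist_force: [9.2, 8.3, -17.0]
width: 0.399
grip_force: 81.8
```

```bash
python3 -c "
from go import *
to((-81,-185,217,180));snap('wrist','w4')
a=cv2.imread('pics/w4.png')[100:400,150:490];b=cv2.imread('pics/w3.png')[100:400,150:490]
cv2.imwrite('pics/m4.png',cv2.hconcat([b,a]))"
```

```text
t 4.87 rack mm [ -72.1 -184.2  246.3] head 179.9 tilt 0.2 F [ 10.2   7.  -17. ] w 34.1 g 81.8 q6 -1.92
(-81, -185, 217, 180) slide [-0.0175 -0.0039 -0.0585] yaw 0.0006
```

View pics/m4.png

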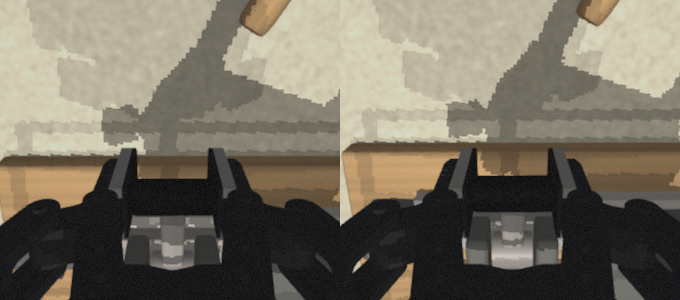

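The handle is still held (right panel, row 176–210) and the lever is at about 0.42 rad. I'll go a touch more, then release and push from the front.

>>> drive_tool:
  claw: [30, 30, 30, 30]
  slide:
    - [0.001, 0, 0.006]
    - [0.002, 0, 0.01]
    - [0.002, 0, 0.012]
    - [0.002, 0, 0.012]
  yaw: [0, 0, 0, 0]

```text
time: 5.25
tool_pos: [0.5556, -0.0938, 0.2527]
tcp_rot: [-0.208, 3.132, 0.006]
wrist_force: [12.3, 8.6, -20.3]
width: 0.399
grip_force: 81.5
```

>>> drive_tool:
  claw: [60, 60, 60, 60]
  slide:
    - [0, 0, 0]
    - [0, 0, 0]
    - [0, 0, 0]
    - [0, 0, 0]
  yaw: [0, 0, 0, 0]

```text
time: 5.58
tool_pos: [0.555, -0.0959, 0.2559]
tcp_rot: [-0.209, 3.134, -0.001]
wrist_force: [0.2, -0.2, -0.5]
width: 0.699
grip_force: 0.0
```

```bash
python3 -c "
from go import *
to((-115,-184,250,180),(-115,-184,290,180),(-160,-184,290,90));snap('wrist','w5')
c=load('w5');w=cloud(c);d=w[...,:2]-p[:2];cs,sn=np.cos(p[2]),np.sin(p[2])
L=np.stack([d@[cs,sn],d@[-sn,cs],w[...,2]],-1)*1e3
m=(abs(L[...,1]+184)<16)&(L[...,0]>-90)&(L[...,0]<-20)&(L[...,2]>60)&(L[...,2]<125)&(c['color'].max(-1)<60)&(c['depth']>0)
print(m.sum(),np.percentile(L[m],[2,50,98],axis=0))"
```

```text
t 5.58 rack mm [ -70.9 -186.7  255.9] head 179.9 tilt 0.1 F [ 0.2 -0.2 -0.5] w 59.7 g 0.0 q6 -1.92
(-115, -184, 250, 180) slide [-0.088  -0.0065 -0.0117] yaw 0.0004
(-115, -184, 290, 180) slide [-0.088  -0.0065  0.0683] yaw 0.0004
(-160, -184, 290, 90) slide [-0.1772 -0.0186  0.0683] yaw -0.4996
2446 [[ -70.90275908 -199.35453482   89.26912461]
 [ -66.90305128 -184.2844232    99.60370989]
 [ -55.20804561 -169.67775343  101.89615989]]
```

>>> drive_tool:
  claw: [70, 70, 70, 70, 85, 85, 85, 85]
  slide:
    - [-0.03, -0.003, 0]
    - [-0.06, -0.006, 0]
    - [-0.1, -0.009, 0]
    - [-0.14, -0.014, 0]
    - [-0.18, -0.019, 0.02]
    - [-0.22, -0.024, 0.04]
    - [-0.22, -0.024, 0.04]
    - [-0.22, -0.024, 0.04]
  yaw: [0, 0, 0, 0, -0.5, -0.5, -0.5, -0.5]

```text
time: 6.3
tool_pos: [0.444, -0.1081, 0.2764]
tcp_rot: [0.583, 3.085, -0.001]
wrist_force: [0.6, -0.1, -0.2]
width: 0.997
grip_force: 0.0
```

>>> drive_tool:
  claw: [85, 85, 85, 85, 85, 85, 85, 85]
  slide:
    - [0, 0, 0]
    - [0, 0, 0]
    - [0, 0, 0]
    - [0, 0, 0]
    - [0, 0, 0]
    - [0, 0, 0]
    - [0, 0, 0]
    - [0, 0, 0]
  yaw: [-0.35, -0.35, -0.35, -0.35, -0.35, -0.35, -0.35, -0.35]

```text
time: 6.97
tool_pos: [0.4448, -0.108, 0.2758]
tcp_rot: [1.991, 2.429, 0.0]
wrist_force: [0.8, -0.6, -0.6]
width: 0.996
grip_force: 0.0
```

```bash
python3 -c "
from go import *
to((-150,-185,245,90),(-130,-185,245,90),(-95,-185,265,90))"
```

```text
t 6.97 rack mm [-181.7 -183.8  275.8] head 93.6 tilt 0.1 F [ 0.7 -0.7 -0.6] w 85.0 g 0.0 q6 -0.49
(-150, -185, 245, 90) slide [ 0.0632  0.0061 -0.0615] yaw -0.02
(-130, -185, 245, 90) slide [ 0.1028  0.0115 -0.0615] yaw -0.02
(-95, -185, 265, 90) slide [ 0.1722  0.0209 -0.0215] yaw -0.02
```

>>> drive_tool:
  claw: [85, 85, 85, 85, 85, 85, 85, 85]
  slide:
    - [0.03, 0.003, -0.04]
    - [0.06, 0.006, -0.061]
    - [0.08, 0.009, -0.061]
    - [0.095, 0.011, -0.061]
    - [0.11, 0.012, -0.055]
    - [0.12, 0.014, -0.05]
    - [0.13, 0.015, -0.045]
    - [0.13, 0.015, -0.045]
  yaw: [-0.02, -0.02, -0.02, -0.02, -0.02, -0.02, -0.02, -0.02]

```text
time: 7.63
tool_pos: [0.5069, -0.1009, 0.2532]
tcp_rot: [-2.052, -2.368, 0.014]
wrist_force: [-18.4, -4.8, 12.4]
width: 1.0
grip_force: 11.0
```

```bash
python3 -c "
from go import *
to((-95,-185,265,90));snap('side','s6');snap('wrist','w6')
a=cv2.imread('pics/w6.png');b=cv2.imread('pics/s6.png')[140:260,300:440]
cv2.imwrite('pics/m6.png',cv2.hconcat([cv2.resize(a[50:400],(420,230)),cv2.resize(b,(380,326))[:230] ]))
b=cv2.resize(b,None,fx=3.2,fy=3.2);a=cv2.resize(a,(448*384//400,384))[:, :350]
cv2.imwrite('pics/m6.png',cv2.hconcat([b,a]))"
```

```text
t 7.63 rack mm [-119.3 -185.1  253.2] head 90.5 tilt 0.7 F [-18.9  -2.3  12.4] w 85.4 g 11.0 q6 -0.38
(-95, -185, 265, 90) slide [0.048  0.0067 0.0235] yaw -0.0026
```

View pics/m6.png

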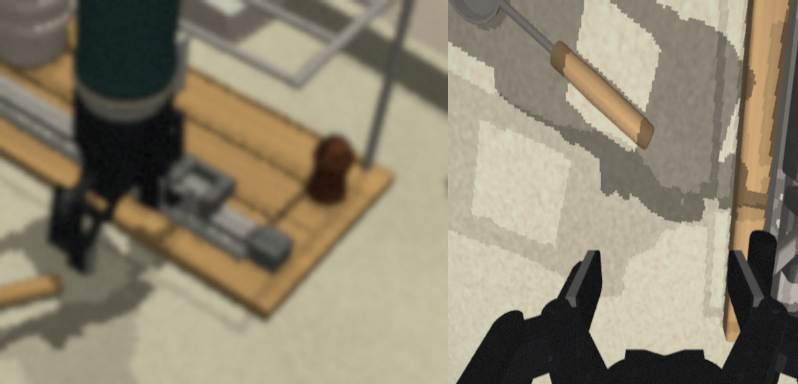

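The finger is bearing on the front of the bar (right panel, 760,250). I'll keep pushing back and up.

>>> drive_tool:
  claw: [85, 85, 85, 85, 85, 85, 85, 85]
  slide:
    - [0.004, 0.001, 0.015]
    - [0.01, 0.002, 0.02]
    - [0.018, 0.003, 0.024]
    - [0.026, 0.004, 0.028]
    - [0.034, 0.005, 0.032]
    - [0.04, 0.006, 0.034]
    - [0.044, 0.006, 0.036]
    - [0.044, 0.006, 0.036]
  yaw: [0, 0, 0, 0, 0, 0, 0, 0]

```text
time: 8.4
tool_pos: [0.5283, -0.0979, 0.2751]
tcp_rot: [-2.051, -2.367, 0.014]
wrist_force: [-34.9, -0.8, 38.9]
width: 0.995
grip_force: 25.4
```

```bash
cat > bar.py <<'E'
from go import *
def bar(tag):
    c=load(tag);w=cloud(c);d=w[...,:2]-p[:2];cs,sn=np.cos(p[2]),np.sin(p[2])
    return c,np.stack([d@[cs,sn],d@[-sn,cs],w[...,2]],-1)*1e3
E
python3 -c "
from bar import *
to((-95,-185,265,90));snap('wrist','w7');snap('scene','c7')
for t in('w7','c7'):
  c,L=bar(t)
  m=(L[...,1]>-210)&(L[...,1]<-155)&(L[...,0]>-75)&(L[...,0]<-5)&(L[...,2]>80)&(L[...,2]<140)&(c['depth']>0)&(c['color'].max(-1)<60)
  print(t,m.sum(), np.percentile(L[m],[2,50,98],axis=0).round() if m.any() else '')"
```

```text
t 8.4 rack mm [ -97.7 -185.   275.1] head 90.5 tilt 0.7 F [-34.7   3.9  38.9] w 85.0 g 25.4 q6 -0.37
(-95, -185, 265, 90) slide [ 0.0053  0.0007 -0.0202] yaw -0.0026
w7 2498 [[ -58. -196.  107.]
 [ -53. -178.  119.]
 [ -41. -169.  139.]]
c7 38 [[ -47. -203.  110.]
 [ -42. -189.  115.]
 [ -38. -173.  119.]]
```

>>> drive_tool:
  claw: [85, 85, 85, 85, 85, 85, 85, 85]
  slide:
    - [-0.02, -0.003, 0]
    - [-0.03, -0.004, 0]
    - [-0.03, -0.004, 0.012]
    - [-0.03, -0.004, 0.024]
    - [-0.02, -0.003, 0.024]
    - [-0.01, -0.002, 0.024]
    - [-0.002, 0, 0.024]
    - [-0.002, 0, 0.024]
  yaw: [0, 0, 0, 0, 0, 0, 0, 0]

```text
time: 9.17
tool_pos: [0.5321, -0.097, 0.2826]
tcp_rot: [2.058, 2.373, 0.001]
wrist_force: [0.2, -1.0, -0.4]
width: 0.991
grip_force: 0.0
```

```bash
python3 -c "
from bar import *
to((-95,-185,265,90));snap('scene','c8')
for t in('c8',):
  c,L=bar(t)
  m=(L[...,1]>-210)&(L[...,1]<-155)&(L[...,0]>-75)&(L[...,0]<-5)&(L[...,2]>80)&(L[...,2]<140)&(c['depth']>0)&(c['color'].max(-1)<60)
  print(t,m.sum(), np.percentile(L[m],[2,50,98],axis=0).round() if m.any() else '')"
```

```text
t 9.17 rack mm [ -93.7 -184.7  282.6] head 90.4 tilt 0.0 F [ 0.1 -1.  -0.4] w 84.6 g 0.0 q6 -0.37
(-95, -185, 265, 90) slide [-0.0024 -0.001  -0.0351] yaw -0.0023
c8 37 [[ -47. -203.  108.]
 [ -41. -190.  113.]
 [ -38. -173.  129.]]
```

>>> drive_tool:
  claw: [85, 85, 85, 85, 85, 85, 85, 85]
  slide:
    - [-0.03, -0.004, 0]
    - [-0.06, -0.008, 0]
    - [-0.06, -0.008, -0.03]
    - [-0.06, -0.008, -0.055]
    - [-0.04, -0.005, -0.055]
    - [-0.025, -0.003, -0.055]
    - [-0.01, -0.001, -0.055]
    - [-0.01, -0.001, -0.055]
  yaw: [0, 0, 0, 0, 0, 0, 0, 0]

```text
time: 9.88
tool_pos: [0.5274, -0.0975, 0.2561]
tcp_rot: [-2.058, -2.373, 0.0]
wrist_force: [-1.7, 0.6, 2.5]
width: 0.991
grip_force: 1.2
```

```bash
python3 -c "
from bar import *
to((-85,-185,255,90))"
```

```text
t 9.88 rack mm [ -98.4 -184.5  256.1] head 90.4 tilt 0.0 F [-1.6  0.8  2.5] w 84.7 g 1.2 q6 -0.37
(-85, -185, 255, 90) slide [ 0.0268  0.0027 -0.0023] yaw -0.0024
```

>>> drive_tool:
  claw: [85, 85, 85, 85, 85]
  slide:
    - [0.006, 0.001, 0.002]
    - [0.012, 0.002, 0.004]
    - [0.018, 0.002, 0.006]
    - [0.02, 0.003, 0.006]
    - [0.02, 0.003, 0.006]
  yaw: [0, 0, 0, 0, 0]

```text
time: 10.3
tool_pos: [0.5366, -0.0962, 0.2589]
tcp_rot: [2.058, 2.372, 0.001]
wrist_force: [-1.5, -0.8, 1.1]
width: 0.997
grip_force: 0.6
```

```bash
python3 -c "
from bar import *
to((-85,-185,255,90));snap('scene','c9');snap('side','s9')
for t in('c9',):
  c,L=bar(t)
  m=(L[...,1]>-210)&(L[...,1]<-155)&(L[...,0]>-75)&(L[...,0]<-5)&(L[...,2]>80)&(L[...,2]<140)&(c['depth']>0)&(c['color'].max(-1)<60)
  print(t,m.sum(), np.percentile(L[m],[2,50,98],axis=0).round() if m.any() else '')
a=cv2.imread('pics/c9.png')[180:300,270:390];b=cv2.imread('pics/s9.png')[140:260,290:410]
cv2.imwrite('pics/m9.png',cv2.resize(cv2.hconcat([a,b]),None,fx=3.3,fy=3.3,interpolation=cv2.INTER_CUBIC))"
```

```text
t 10.3 rack mm [ -89.1 -184.5  258.9] head 90.4 tilt 0.1 F [-1.6 -0.6  1.1] w 85.1 g 0.6 q6 -0.36
(-85, -185, 255, 90) slide [ 0.0083  0.0001 -0.0079] yaw -0.0022
c9 53 [[ -42. -204.  115.]
 [ -23. -191.  125.]
 [ -16. -173.  131.]]
```

View pics/m9.png

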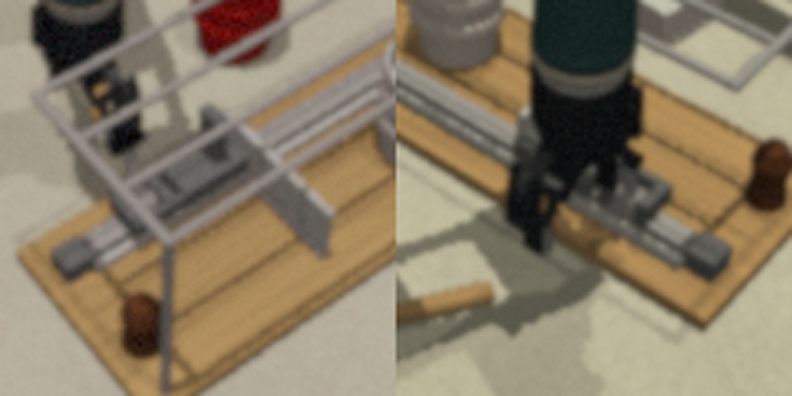

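Both panels show the lever upright at its pivot, with the finger at (125,130) left and (540,230) right. The handle centre is at about x −27 mm, so the lever is near 1.0 rad. The plate and stack have not moved. I'll go round to the −y end of the handle to push the carriage.

>>> drive_tool:
  claw: [85, 85, 85, 85, 85, 85, 85, 85]
  slide:
    - [-0.03, -0.004, 0]
    - [-0.061, -0.008, 0]
    - [-0.055, -0.055, -0.006]
    - [-0.049, -0.102, -0.006]
    - [-0.049, -0.102, -0.006]
    - [-0.01, -0.097, -0.006]
    - [0.03, -0.092, -0.006]
    - [0.03, -0.092, -0.006]
  yaw: [-0.002, -0.002, -0.002, -0.002, -0.002, -0.002, -0.002, -0.002]

```text
time: 11.07
tool_pos: [0.554, -0.1422, 0.2561]
tcp_rot: [2.064, 2.363, 0.005]
wrist_force: [0.3, 0.6, 0.1]
width: 0.998
grip_force: 0.0
```

```bash
python3 -c "
from bar import *
to((-80,-215,256,90),(-80,-100,256,90))"
```

```text
t 11.07 rack mm [ -78.1 -232.3  256.1] head 90.0 tilt 0.3 F [0.4 0.6 0.1] w 85.2 g 0.0 q6 -0.43
(-80, -215, 256, 90) slide [-0.0084  0.0339 -0.0001] yaw -0.0001
(-80, -100, 256, 90) slide [-3.930e-02  2.618e-01 -1.000e-04] yaw -0.0001
```

>>> drive_tool:
  claw: [85, 85, 85, 85, 85, 85, 85, 85]
  slide:
    - [-0.004, 0.03, 0]
    - [-0.006, 0.045, 0]
    - [-0.008, 0.06, 0]
    - [-0.011, 0.08, 0]
    - [-0.013, 0.1, 0]
    - [-0.016, 0.12, 0]
    - [-0.018, 0.135, 0]
    - [-0.018, 0.135, 0]
  yaw: [0, 0, 0, 0, 0, 0, 0, 0]

```text
time: 11.73
tool_pos: [0.5409, -0.0732, 0.2552]
tcp_rot: [-2.064, -2.367, -0.0]
wrist_force: [-0.5, 1.0, 0.2]
width: 0.995
grip_force: 0.1
```

```bash
cat > meas.py <<'E'
from bar import *
to((-80,-100,256,90));snap('scene','cm');snap('side','sm')
for t in('cm','sm'):
  c,L=bar(t);ok=c['depth']>0
  m=ok&(L[...,0]>50)&(L[...,0]<130)&(L[...,1]>-100)&(L[...,1]<47)&(L[...,2]>40)&(L[...,2]<85)
  print(t,'plate',m.sum(),np.percentile(L[m][:,1],[5,25,50,75,95]).round(1))
  m=ok&(L[...,0]>20)&(L[...,0]<150)&(L[...,1]>0)&(L[...,1]<160)&(L[...,2]>132)&(L[...,2]<150)
  print('rim',m.sum(),np.percentile(L[m],[1,99],axis=0).round(1).tolist())
c,L=bar('cm');m=(L[...,1]>-210)&(L[...,1]<-40)&(L[...,0]>-75)&(L[...,0]<-5)&(L[...,2]>100)&(L[...,2]<140)&(c['depth']>0)&(c['color'].max(-1)<60)
print('dark',m.sum(),np.percentile(L[m],[5,50,95],axis=0).round())
E
python3 meas.py
```

```text
t 11.73 rack mm [ -81.8 -162.2  255.2] head 90.1 tilt 0.0 F [-0.4  1.1  0.2] w 85.0 g 0.1 q6 -0.32
(-80, -100, 256, 90) slide [-0.0131  0.1238  0.0016] yaw -0.0006
cm plate 160 [-31.3 -29.9 -29.1 -28.1 -26.9]
rim 164 [[39.4, 47.5, 132.4], [135.8, 144.8, 140.7]]Traceback (most recent call last):
  File "meas.py", line 6, in <module>
    print(t,'plate',m.sum(),np.percentile(L[m][:,1],[5,25,50,75,95]).round(1))
                            ~~~~~~~~~~~~~^^^^^^^^^^^^^^^^^^^^^^^^^^^
    return _quantile_unchecked(
        a, q, axis, out, overwrite_input, method, keepdims, weights)
    return _ureduce(a,
                    func=_quantile_ureduce_func,
    ...<5 lines>...
                    overwrite_input=overwrite_input,
                    method=method)
    r = func(a, **kwargs)
    result = _quantile(arr,
                       quantiles=q,
    ...<2 lines>...
                       out=out,
                       weights=wgt)
    slices_having_nans = np.isnan(arr[-1, ...])
                                  ~~~^^^^^^^^^
IndexError: index -1 is out of bounds for axis 0 with size 0
```

>>> drive_tool:
  claw: [85, 85, 85, 85, 85, 85, 85, 85]
  slide:
    - [-0.002, 0.015, 0]
    - [-0.003, 0.03, 0]
    - [-0.005, 0.045, 0]
    - [-0.008, 0.06, 0]
    - [-0.01, 0.075, 0]
    - [-0.012, 0.09, 0]
    - [-0.013, 0.103, 0]
    - [-0.013, 0.103, 0]
  yaw: [0, 0, 0, 0, 0, 0, 0, 0]

```text
time: 12.5
tool_pos: [0.5347, -0.0229, 0.2551]
tcp_rot: [-2.066, -2.366, 0.002]
wrist_force: [-2.7, -0.2, 2.8]
width: 0.998
grip_force: 1.7
```

```bash
sed -i "s/for t in('cm','sm')/for t in('cm',)/; s/snap('side','sm')//" meas.py; python3 meas.py
```

```text
t 12.5 rack mm [ -81.2 -111.5  255.1] head 90.0 tilt 0.1 F [-2.7  0.1  2.8] w 85.2 g 1.7 q6 -0.22
(-80, -100, 256, 90) slide [-0.0007  0.0232  0.0018] yaw -0.0002
cm plate 163 [18.9 20.6 21.5 22.4 23.6]
rim 161 [[39.4, 47.9, 132.1], [135.4, 144.3, 140.9]]
dark 40 [[ -30. -122.  105.]
 [ -23. -102.  122.]
 [ -17.  -78.  132.]]
```

>>> drive_tool:
  claw: [85, 85, 85, 85, 85, 85, 85]
  slide:
    - [-0.001, 0.006, 0]
    - [-0.001, 0.012, 0]
    - [-0.002, 0.016, 0]
    - [-0.003, 0.02, 0]
    - [-0.003, 0.023, 0]
    - [-0.003, 0.026, 0]
    - [-0.003, 0.028, 0]
  yaw: [0, 0, 0, 0, 0, 0, 0]

```text
time: 13.13
tool_pos: [0.5334, -0.01, 0.2552]
tcp_rot: [-2.067, -2.366, 0.003]
wrist_force: [-3.1, -5.2, 4.3]
width: 0.994
grip_force: 4.2
```

```bash
python3 meas.py
```

```text
t 13.13 rack mm [-80.8 -98.6 255.2] head 90.0 tilt 0.1 F [-3.8 -4.8  4.3] w 84.9 g 4.2 q6 -0.2
(-80, -100, 256, 90) slide [ 0.0019 -0.0026  0.0017] yaw 0.0
cm plate 165 [31.7 33.1 33.9 34.8 36. ]
rim 170 [[38.5, 46.6, 132.0], [135.2, 143.5, 141.2]]
dark 45 [[ -30. -109.  109.]
 [ -22.  -93.  124.]
 [ -15.  -66.  138.]]
```

>>> drive_tool:
  claw: [85, 85, 85, 85]
  slide:
    - [0, 0.002, 0]
    - [-0.001, 0.004, 0]
    - [-0.001, 0.006, 0]
    - [-0.001, 0.008, 0]
  yaw: [0, 0, 0, 0]

```text
time: 13.52
tool_pos: [0.533, -0.0061, 0.2552]
tcp_rot: [2.067, 2.366, -0.003]
wrist_force: [-3.7, -6.8, 3.7]
width: 0.996
grip_force: 4.1
```

>>> drive_tool:
  claw: [85]
  slide:
    - [0, 0.002, 0]
  yaw: [0]

```text
time: 13.6
tool_pos: [0.5329, -0.0051, 0.2552]
tcp_rot: [-2.067, -2.366, 0.003]
wrist_force: [-4.0, -5.7, 4.2]
width: 0.994
grip_force: 4.2
```

>>> drive_tool:
  claw: [85]
  slide:
    - [0, 0.002, 0]
  yaw: [0]

```text
time: 13.68
tool_pos: [0.5329, -0.0041, 0.2553]
tcp_rot: [2.067, 2.366, -0.003]
wrist_force: [-3.3, -8.8, 4.0]
width: 0.994
grip_force: 5.9
```

```bash
python3 meas.py
```

```text
t 13.68 rack mm [-80.5 -92.7 255.3] head 90.0 tilt 0.1 F [-4.5 -8.2  4. ] w 84.9 g 5.9 q6 -0.19
(-80, -100, 256, 90) slide [ 0.0029 -0.0142  0.0014] yaw 0.0001
cm plate 164 [37.8 38.9 39.7 40.5 41.9]
rim 167 [[39.2, 47.7, 132.3], [135.6, 144.9, 141.2]]
dark 39 [[ -29. -106.  110.]
 [ -23.  -80.  124.]
 [ -16.  -57.  135.]]
```

>>> drive_tool:
  claw: [85]
  slide:
    - [0, 0.002, 0]
  yaw: [0]

```text
time: 13.82
tool_pos: [0.5331, -0.0037, 0.2554]
tcp_rot: [2.066, 2.365, -0.004]
wrist_force: [-2.8, -12.3, 4.2]
width: 0.996
grip_force: 7.3
```

>>> drive_tool:
  claw: [85]
  slide:
    - [0, 0.002, 0]
  yaw: [0]

```text
time: 13.9
tool_pos: [0.5333, -0.0033, 0.2555]
tcp_rot: [2.065, 2.363, -0.005]
wrist_force: [-2.1, -15.5, 2.5]
width: 0.992
grip_force: 8.5
```

>>> drive_tool:
  claw: [85]
  slide:
    - [0, 0.001, 0]
  yaw: [0]

```text
time: 13.98
tool_pos: [0.5334, -0.0031, 0.2556]
tcp_rot: [2.065, 2.363, -0.006]
wrist_force: [-2.4, -15.6, 3.4]
width: 0.994
grip_force: 8.8
```

```bash
python3 meas.py
```

```text
t 13.98 rack mm [-79.9 -91.8 255.6] head 90.0 tilt 0.3 F [ -4.5 -15.1   3.4] w 84.9 g 8.8 q6 -0.18
(-80, -100, 256, 90) slide [ 0.002  -0.0162  0.0009] yaw 0.0001
cm plate 161 [37.6 38.8 39.8 40.7 42.1]
rim 169 [[39.5, 48.0, 132.1], [136.2, 144.3, 141.4]]
dark 42 [[ -28. -103.  104.]
 [ -23.  -87.  124.]
 [ -16.  -60.  138.]]
```

The force climbed from 5 to 15 N with the plate's face at y≈48 mm, the rim position, and the stack unmoved. That is contact. I'll hold briefly, back off, and go above the handle.

>>> drive_tool:
  claw: [85, 85, 85, 85, 85, 85, 85, 85]
  slide:
    - [0, 0, 0]
    - [0, 0, 0]
    - [0.001, -0.01, 0]
    - [0.003, -0.025, 0]
    - [-0.04, -0.032, 0]
    - [-0.087, -0.037, 0]
    - [-0.095, 0.02, 0.05]
    - [-0.095, 0.03, 0.09]
  yaw: [0, 0, 0, 0, 0, 0, 0, 0]

```text
time: 14.7
tool_pos: [0.4833, 0.0155, 0.2988]
tcp_rot: [-2.064, -2.361, 0.003]
wrist_force: [0.1, 0.5, -0.2]
width: 0.994
grip_force: 0.0
```

>>> drive_tool:
  claw: [85, 85, 85]
  slide:
    - [0, 0, 0]
    - [0, 0, 0]
    - [0, 0, 0]
  yaw: [0, 0, 0]

```text
time: 14.95
tool_pos: [0.4858, 0.0142, 0.2998]
tcp_rot: [-2.066, -2.366, -0.0]
wrist_force: [-0.3, 0.4, -0.7]
width: 0.994
grip_force: 0.0
```

```bash
python3 meas.py; python3 -c "
from bar import *
to((-77,-70,300,90),(-77,-70,290,90))
snap('wrist','w10');snap('side','s10')
a=cv2.imread('pics/w10.png')[150:400,400:640];b=cv2.imread('pics/s10.png')[100:225,270:390]
cv2.imwrite('pics/m10.png',cv2.resize(cv2.hconcat([a,cv2.resize(b,None,fx=2,fy=2)]),None,fx=1.6,fy=1.6))"
```

```text
t 14.95 rack mm [-124.7  -68.2  299.8] head 90.0 tilt 0.0 F [-0.3  0.4 -0.7] w 84.9 g 0.0 q6 -0.16
(-80, -100, 256, 90) slide [ 0.0971 -0.051  -0.0876] yaw -0.0002
cm plate 163 [37.4 38.7 39.7 40.7 42.4]
rim 168 [[39.4, 48.6, 132.0], [135.5, 144.0, 141.5]]
dark 35 [[-25. -86. 121.]
 [-20. -73. 126.]
 [-16. -59. 130.]]
t 15.0 rack mm [-125.   -68.3  299.2] head 90.0 tilt 0.1 F [0.2 0.4 0.2] w 85.1 g 0.0 q6 -0.16
(-77, -70, 300, 90) slide [0.0955 0.0095 0.0015] yaw -0.0002
(-77, -70, 290, 90) slide [ 0.0955  0.0095 -0.0185] yaw -0.0002
```

View pics/m10.png

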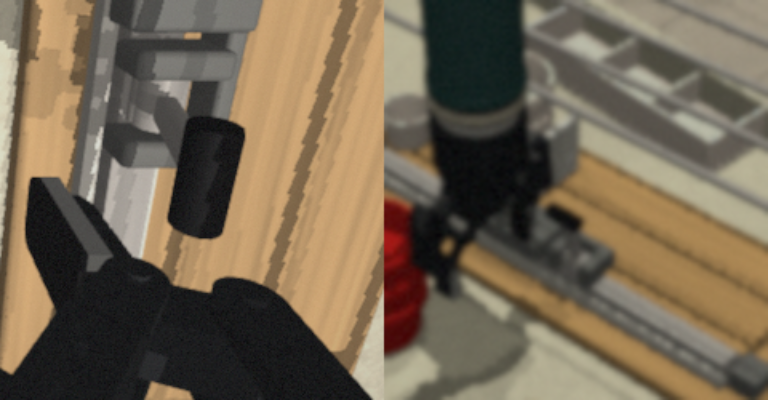

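The handle is at (207,178) in the left panel, with the lever almost fully open. The right panel shows the gripper clear in front. I'll measure the handle's top.

```bash
python3 -c "
from bar import *
c,L=bar('w10')
m=(L[...,0]>-50)&(L[...,0]<0)&(L[...,1]>-110)&(L[...,1]<-40)&(L[...,2]>105)&(L[...,2]<140)&(c['depth']>0)&(c['color'].max(-1)<60)
print(m.sum(),np.percentile(L[m],[2,25,50,75,98],axis=0).round(1))
for u,v in((517,262),(523,262),(528,262),(534,262),(540,262)):print(L[v,u].round(1))
v,u=np.nonzero((L[...,0]<-60)&(L[...,0]>-90)&(L[...,2]<145)&(L[...,2]>100)&(c['depth']>0))
print(len(v)); print(np.percentile(L[v,u],[1,50,99],axis=0).round(1) if len(v) else '')"
```

```text
2635 [[-31.7 -86.5 120.2]
 [-30.1 -77.  126. ]
 [-27.3 -67.3 128.8]
 [-23.7 -58.2 130.1]
 [-18.8 -52.8 131.3]]
[-30.6 -69.9 126.3]
[-28.8 -69.  127.9]
[-27.7 -68.  129.7]
[-25.6 -67.4 130.8]
[-23.  -67.2 131.1]
226
[[-83.6 -81.8 139. ]
 [-83.1 -68.8 142.6]
 [-77.1 -59.9 144.9]]
```

>>> drive_tool:
  claw: [85, 85, 85, 85, 85, 85, 85]
  slide:
    - [0.03, 0.003, 0]
    - [0.06, 0.006, 0]
    - [0.08, 0.008, 0]
    - [0.09, 0.009, 0]
    - [0.097, 0.01, 0]
    - [0.097, 0.01, 0]
    - [0.097, 0.01, 0]
  yaw: [0, 0, 0, 0, 0, 0, 0]

```text
time: 15.68
tool_pos: [0.534, 0.0193, 0.2997]
tcp_rot: [-2.066, -2.366, 0.001]
wrist_force: [-0.6, 0.7, 0.6]
width: 0.995
grip_force: 0.0
```

>>> drive_tool:
  claw: [85, 85, 85, 85]
  slide:
    - [0, 0, -0.006]
    - [0, 0, -0.012]
    - [0, 0, -0.018]
    - [0, 0, -0.018]
  yaw: [0, 0, 0, 0]

```text
time: 16.02
tool_pos: [0.5336, 0.0193, 0.2902]
tcp_rot: [-2.066, -2.365, 0.002]
wrist_force: [0.6, 0.3, -0.8]
width: 0.995
grip_force: 0.0
```

```bash
python3 -c "
from bar import *
to((-77,-70,290,90))"
```

```text
t 16.02 rack mm [-76.7 -69.6 290.2] head 90.0 tilt 0.1 F [ 0.7  0.2 -0.8] w 85.0 g 0.0 q6 -0.15
(-77, -70, 290, 90) slide [-0.0005 -0.0009 -0.0005] yaw -0.0002
```

>>> drive_tool:
  claw: [85, 85, 85, 85]
  slide:
    - [0, 0, -0.004]
    - [0, 0, -0.006]
    - [0, 0, -0.008]
    - [0, 0, -0.008]
  yaw: [0, 0, 0, 0]

```text
time: 16.35
tool_pos: [0.5344, 0.0193, 0.289]
tcp_rot: [2.066, 2.366, 0.0]
wrist_force: [-6.1, 0.1, 11.5]
width: 0.997
grip_force: 6.2
```

```bash
python3 -c "
from bar import *
to((-77,-70,290,90))"
```

```text
t 16.35 rack mm [-75.9 -69.7 289. ] head 90.0 tilt 0.0 F [-6.   0.9 11.5] w 85.2 g 6.2 q6 -0.15
(-77, -70, 290, 90) slide [-0.0021 -0.0009  0.002 ] yaw -0.0002
```

>>> drive_tool:
  claw: [85, 85, 85, 85, 85]
  slide:
    - [-0.004, -0.0005, 0]
    - [-0.01, -0.001, -0.002]
    - [-0.016, -0.002, -0.004]
    - [-0.02, -0.003, -0.006]
    - [-0.02, -0.003, -0.006]
  yaw: [0, 0, 0, 0, 0]

```text
time: 16.77
tool_pos: [0.5234, 0.0177, 0.2833]
tcp_rot: [-2.066, -2.365, 0.002]
wrist_force: [-0.0, 0.4, -0.6]
width: 0.998
grip_force: 0.0
```

```bash
cat > b2.py <<'E'
from bar import *
to((-77,-70,290,90));snap('scene','c11')
c,L=bar('c11')
m=(L[...,1]>-100)&(L[...,1]<-45)&(L[...,0]>-85)&(L[...,0]<-5)&(L[...,2]>55)&(L[...,2]<140)&(c['depth']>0)&(c['color'].max(-1)<60)
print(m.sum(), np.percentile(L[m],[2,50,98],axis=0).round() if m.any() else '')
E
python3 b2.py
```

```text
t 16.77 rack mm [-87.  -69.8 283.3] head 90.0 tilt 0.1 F [ 0.   0.4 -0.6] w 85.2 g 0.0 q6 -0.15
(-77, -70, 290, 90) slide [0.0199 0.0023 0.0135] yaw -0.0002
30 [[-22. -87. 120.]
 [-19. -73. 126.]
 [-15. -58. 130.]]
```

The tip slid off the top of the bar. Pressing a finger on the bar's −y end face pushes the stop towards the stack, and then dragging −x lets friction swing the free lever. I'll do that.

>>> drive_tool:
  claw: [85, 85, 85, 85, 85, 85, 85, 85]
  slide:
    - [-0.04, -0.005, 0]
    - [-0.075, -0.01, 0]
    - [-0.068, -0.06, 0]
    - [-0.064, -0.093, -0.03]
    - [-0.064, -0.093, -0.054]
    - [-0.02, -0.087, -0.054]
    - [0.026, -0.081, -0.054]
    - [0.026, -0.081, -0.054]
  yaw: [0, 0, 0, 0, 0, 0, 0, 0]

```text
time: 17.48
tool_pos: [0.5403, -0.0222, 0.257]
tcp_rot: [2.066, 2.364, 0.004]
wrist_force: [1.7, 0.4, -0.2]
width: 0.995
grip_force: 0.0
```

>>> drive_tool:
  claw: [85, 85, 85, 85, 85, 85]
  slide:
    - [-0.001, 0.008, 0]
    - [-0.002, 0.016, 0]
    - [-0.003, 0.022, 0]
    - [-0.003, 0.026, 0]
    - [-0.004, 0.03, 0]
    - [-0.004, 0.032, 0]
  yaw: [0, 0, 0, 0, 0, 0]

```text
time: 17.98
tool_pos: [0.5347, -0.007, 0.2572]
tcp_rot: [2.065, 2.366, -0.003]
wrist_force: [-0.2, -7.6, -1.3]
width: 0.997
grip_force: 3.6
```

```bash
python3 b2.py
```

```text
t 17.98 rack mm [-79.  -95.9 257.2] head 90.1 tilt 0.1 F [-1.3 -7.5 -1.3] w 85.2 g 3.6 q6 -0.19
(-77, -70, 290, 90) slide [-0.0029  0.0518  0.0657] yaw -0.0003
29 [[-25. -97.  90.]
 [-19. -69. 125.]
 [-11. -57. 129.]]
```

>>> drive_tool:
  claw: [85, 85, 85, 85, 85, 85, 85]
  slide:
    - [0, 0.003, 0]
    - [-0.006, 0.003, -0.001]
    - [-0.012, 0.002, -0.004]
    - [-0.024, 0.001, -0.009]
    - [-0.036, -0.001, -0.016]
    - [-0.05, -0.003, -0.026]
    - [-0.05, -0.003, -0.026]
  yaw: [0, 0, 0, 0, 0, 0, 0]

```text
time: 18.62
tool_pos: [0.5078, -0.0081, 0.2424]
tcp_rot: [-2.064, -2.364, 0.004]
wrist_force: [-1.7, 0.3, 1.2]
width: 0.989
grip_force: 0.0
```

```bash
python3 b2.py; python3 meas.py|grep -A1 plate
```

```text
t 18.62 rack mm [-105.8  -93.3  242.4] head 90.0 tilt 0.2 F [-1.6  0.5  1.2] w 84.5 g 0.0 q6 -0.2
(-77, -70, 290, 90) slide [0.0509 0.0539 0.0952] yaw -0.0002
39 [[-50. -95.  98.]
 [-21. -74. 125.]
 [-16. -58. 130.]]
cm plate 166 [37.6 38.9 39.7 40.5 41.8]
rim 167 [[38.4, 47.1, 132.3], [135.4, 145.6, 141.4]]
```

Friction at the end face was too weak. The finger tapers at its tip, so the earlier top press landed in front of the bar's crown. I'll repeat the top press about 4 mm further in, feeling for the wire.

>>> drive_tool:
  claw: [85, 85, 85, 85, 85, 85, 85, 85]
  slide:
    - [-0.04, -0.005, 0]
    - [-0.045, 0.02, 0.05]
    - [-0.046, 0.041, 0.107]
    - [-0.046, 0.041, 0.107]
    - [0.01, 0.048, 0.107]
    - [0.035, 0.052, 0.107]
    - [0.052, 0.0545, 0.107]
    - [0.052, 0.0545, 0.107]
  yaw: [0, 0, 0, 0, 0, 0, 0, 0]

```text
time: 19.38
tool_pos: [0.538, 0.0192, 0.298]
tcp_rot: [2.065, 2.366, 0.002]
wrist_force: [0.2, -0.5, -0.5]
width: 0.996
grip_force: 0.0
```

>>> drive_tool:
  claw: [85, 85, 85]
  slide:
    - [0, 0, 0]
    - [0, 0, 0]
    - [0, 0, 0]
  yaw: [0, 0, 0]

```text
time: 19.63
tool_pos: [0.5355, 0.0189, 0.2972]
tcp_rot: [-2.066, -2.365, 0.002]
wrist_force: [-0.2, -0.4, -0.3]
width: 0.998
grip_force: 0.0
```

```bash
python3 -c "
from bar import *
to((-72.5,-70,296,90))"
```

```text
t 19.63 rack mm [-74.8 -70.2 297.2] head 90.0 tilt 0.1 F [-0.2 -0.3 -0.3] w 85.3 g 0.0 q6 -0.15
(-72.5, -70, 296, 90) slide [ 0.0046  0.0011 -0.0023] yaw -0.0001
```

>>> drive_tool:
  claw: [85, 85, 85, 85]
  slide:
    - [0.002, 0, 0]
    - [0.004, 0.001, 0]
    - [0.007, 0.001, 0]
    - [0.007, 0.001, 0]
  yaw: [0, 0, 0, 0]

```text
time: 19.97
tool_pos: [0.5399, 0.0195, 0.2978]
tcp_rot: [2.066, 2.366, 0.0]
wrist_force: [-0.8, -0.5, -0.4]
width: 0.994
grip_force: 0.0
```

>>> drive_tool:
  claw: [85, 85, 85]
  slide:
    - [0.002, 0, 0]
    - [0.003, 0, 0]
    - [0.003, 0, 0]
  yaw: [0, 0, 0]

```text
time: 20.22
tool_pos: [0.5414, 0.0196, 0.2977]
tcp_rot: [2.066, 2.366, 0.0]
wrist_force: [0.8, -1.2, -0.6]
width: 0.994
grip_force: 0.0
```

```bash
python3 -c "
from bar import *
to((-72.5,-70,296,90))"
```

```text
t 20.22 rack mm [-68.9 -70.4 297.7] head 90.0 tilt 0.0 F [ 0.7 -1.3 -0.6] w 84.9 g 0.0 q6 -0.14
(-72.5, -70, 296, 90) slide [-0.0073 -0.0002 -0.0034] yaw -0.0002
```

>>> drive_tool:
  claw: [85, 85, 85, 85]
  slide:
    - [0.002, 0, 0]
    - [0.003, 0, 0]
    - [0.003, 0, -0.006]
    - [0.003, 0, -0.012]
  yaw: [0, 0, 0, 0]

```text
time: 20.55
tool_pos: [0.5429, 0.0196, 0.2916]
tcp_rot: [2.066, 2.366, 0.001]
wrist_force: [0.4, 0.6, -0.0]
width: 0.995
grip_force: 0.0
```

>>> drive_tool:
  claw: [85, 85, 85, 85, 85]
  slide:
    - [0, 0, -0.005]
    - [0, 0, -0.01]
    - [-0.002, 0, -0.014]
    - [-0.006, -0.001, -0.016]
    - [-0.008, -0.001, -0.018]
  yaw: [0, 0, 0, 0, 0]

```text
time: 20.97
tool_pos: [0.5419, 0.0194, 0.2898]
tcp_rot: [2.061, 2.36, 0.013]
wrist_force: [-7.8, 1.7, 31.5]
width: 0.995
grip_force: 16.4
```

```bash
python3 b2.py
```

```text
t 20.97 rack mm [-68.4 -70.6 289.8] head 90.0 tilt 0.7 F [-7.5  2.7 31.5] w 85.0 g 16.4 q6 -0.15
(-77, -70, 290, 90) slide [-0.0173 -0.0011  0.0003] yaw -0.0002
22 [[-20. -86. 119.]
 [-16. -78. 126.]
 [-11. -59. 138.]]
```

>>> drive_tool:
  claw: [85, 85, 85, 85]
  slide:
    - [-0.008, -0.001, 0]
    - [-0.016, -0.002, 0]
    - [-0.024, -0.003, 0]
    - [-0.024, -0.003, 0]
  yaw: [0, 0, 0, 0]

```text
time: 21.35
tool_pos: [0.527, 0.0175, 0.2844]
tcp_rot: [2.065, 2.365, 0.002]
wrist_force: [-5.0, -0.8, 13.3]
width: 0.992
grip_force: 6.5
```

```bash
python3 b2.py
```

```text
t 21.35 rack mm [-83.4 -70.5 284.4] head 90.0 tilt 0.1 F [-5.1 -0.1 13.3] w 84.7 g 6.5 q6 -0.15
(-77, -70, 290, 90) slide [0.0126 0.0028 0.0111] yaw -0.0002
36 [[-39. -86. 114.]
 [-31. -75. 119.]
 [-27. -53. 136.]]
```

It's working: the bar moved to about x −36 mm. I'll continue down and towards the robot along the arc.

>>> drive_tool:
  claw: [85, 85, 85, 85, 85, 85]
  slide:
    - [-0.008, -0.001, -0.006]
    - [-0.015, -0.002, -0.012]
    - [-0.022, -0.003, -0.018]
    - [-0.03, -0.004, -0.026]
    - [-0.037, -0.005, -0.034]
    - [-0.037, -0.005, -0.034]
  yaw: [0, 0, 0, 0, 0, 0]

```text
time: 21.9
tool_pos: [0.5047, 0.0145, 0.2658]
tcp_rot: [-2.061, -2.361, 0.013]
wrist_force: [-19.4, -4.4, 21.6]
width: 0.999
grip_force: 10.6
```

```bash
python3 b2.py
```

```text
t 21.9 rack mm [-105.9  -70.5  265.8] head 90.1 tilt 0.6 F [-19.8  -1.7  21.6] w 85.3 g 10.6 q6 -0.15
(-77, -70, 290, 90) slide [0.0571 0.0088 0.0484] yaw -0.0003
25 [[-58. -87.  94.]
 [-55. -73. 100.]
 [-51. -59. 138.]]
```

>>> drive_tool:
  claw: [85, 85, 85, 85, 85, 85, 85]
  slide:
    - [0, 0, 0.02]
    - [0.008, 0.001, 0.022]
    - [0.018, 0.002, 0.022]
    - [0.018, 0.002, 0.022]
    - [0.018, 0.002, 0.01]
    - [0.016, 0.002, 0.002]
    - [0.014, 0.002, -0.006]
  yaw: [0, 0, 0, 0, 0, 0, 0]

```text
time: 22.53
tool_pos: [0.515, 0.0161, 0.2614]
tcp_rot: [-2.066, -2.366, 0.002]
wrist_force: [1.3, -0.6, 2.3]
width: 0.997
grip_force: 1.1
```

```bash
python3 b2.py
```

```text
t 22.53 rack mm [-95.5 -70.2 261.4] head 90.0 tilt 0.1 F [ 1.2 -0.8  2.3] w 85.1 g 1.1 q6 -0.15
(-77, -70, 290, 90) slide [0.0366 0.0055 0.0572] yaw -0.0002
20 [[-58. -87.  95.]
 [-43. -80. 112.]
 [-39. -69. 126.]]
```

>>> drive_tool:
  claw: [85, 85, 85, 85, 85, 85]
  slide:
    - [-0.006, -0.001, -0.008]
    - [-0.011, -0.001, -0.018]
    - [-0.016, -0.002, -0.028]
    - [-0.02, -0.003, -0.038]
    - [-0.023, -0.003, -0.046]
    - [-0.023, -0.003, -0.046]
  yaw: [0, 0, 0, 0, 0, 0]

```text
time: 23.08
tool_pos: [0.5046, 0.0144, 0.2399]
tcp_rot: [2.065, 2.364, 0.004]
wrist_force: [5.7, 1.1, 0.9]
width: 0.994
grip_force: 3.3
```

```bash
python3 b2.py; python3 meas.py|grep -A1 plate
```

```text
t 23.08 rack mm [-106.1  -70.5  239.9] head 90.0 tilt 0.2 F [5.8 0.3 0.9] w 84.9 g 3.3 q6 -0.16
(-77, -70, 290, 90) slide [0.0575 0.0089 0.1002] yaw -0.0001
35 [[-70. -88.  78.]
 [-50. -80. 101.]
 [-32. -65. 136.]]
cm plate 166 [37.6 39.  39.9 40.7 42.1]
rim 174 [[38.7, 47.2, 132.4], [135.5, 144.8, 140.8]]
```

>>> drive_tool:
  claw: [85, 85, 85, 85, 85, 85, 85, 85]
  slide:
    - [0.004, 0.001, 0.02]
    - [0.004, 0.001, 0.04]
    - [-0.026, -0.003, 0.04]
    - [-0.026, -0.003, 0.03]
    - [-0.026, -0.003, 0.018]
    - [-0.026, -0.003, 0.008]
    - [-0.026, -0.003, -0.002]
    - [-0.026, -0.003, -0.01]
  yaw: [0, 0, 0, 0, 0, 0, 0, 0]

```text
time: 23.85
tool_pos: [0.4873, 0.0127, 0.2331]
tcp_rot: [-2.06, -2.36, 0.015]
wrist_force: [-19.1, -4.0, 17.2]
width: 0.994
grip_force: 10.6
```

>>> drive_tool:
  claw: [85, 85, 85]
  slide:
    - [0, 0, -0.005]
    - [0, 0, -0.01]
    - [0, 0, -0.01]
  yaw: [0, 0, 0]

```text
time: 24.1
tool_pos: [0.4874, 0.0126, 0.2313]
tcp_rot: [-2.059, -2.36, 0.016]
wrist_force: [-30.6, -3.7, 41.3]
width: 0.996
grip_force: 24.8
```

```bash
python3 b2.py
```

```text
t 24.1 rack mm [-123.3  -70.1  231.3] head 90.1 tilt 0.8 F [-30.8   0.5  41.3] w 85.0 g 24.8 q6 -0.16
(-77, -70, 290, 90) slide [0.0917 0.0126 0.1174] yaw -0.0004
57 [[-84. -86.  63.]
 [-70. -77.  81.]
 [-53. -57. 139.]]
```

>>> drive_tool:
  claw: [85, 85, 85, 85, 85, 85, 85, 85]
  slide:
    - [0, 0, 0.02]
    - [0.004, 0.001, 0.034]
    - [0.012, 0.002, 0.034]
    - [0.012, 0.002, 0.034]
    - [0.012, 0.002, 0.026]
    - [0.012, 0.002, 0.018]
    - [0.012, 0.002, 0.01]
    - [0.012, 0.002, 0.004]
  yaw: [0, 0, 0, 0, 0, 0, 0, 0]

```text
time: 24.82
tool_pos: [0.4976, 0.0141, 0.2318]
tcp_rot: [2.066, 2.365, 0.002]
wrist_force: [2.9, 0.6, 7.9]
width: 0.994
grip_force: 4.1
```

>>> drive_tool:
  claw: [85, 85, 85]
  slide:
    - [0, 0, -0.004]
    - [0, 0, -0.006]
    - [0, 0, -0.006]
  yaw: [0, 0, 0]

```text
time: 25.07
tool_pos: [0.4988, 0.0141, 0.2297]
tcp_rot: [2.064, 2.363, 0.006]
wrist_force: [3.1, 0.9, 5.9]
width: 0.996
grip_force: 2.9
```

```bash
python3 b2.py
```

```text
t 25.07 rack mm [-111.8  -70.   229.7] head 90.0 tilt 0.3 F [3.2 0.5 5.9] w 85.1 g 2.9 q6 -0.16
(-77, -70, 290, 90) slide [0.069  0.0094 0.1207] yaw -0.0001
46 [[-75. -89.  63.]
 [-57. -80.  90.]
 [-38. -66. 135.]]
```

>>> drive_tool:
  claw: [85, 85, 85, 85, 85, 85, 85]
  slide:
    - [0, 0, 0.04]
    - [0, 0, 0.1]
    - [-0.04, -0.005, 0.14]
    - [-0.1, -0.013, 0.16]
    - [-0.14, -0.02, 0.16]
    - [-0.14, -0.02, 0.16]
    - [-0.14, -0.02, 0.16]
  yaw: [0, 0, 0, 0, 0, 0, 0]

```text
time: 25.7
tool_pos: [0.4258, 0.004, 0.3077]
tcp_rot: [-2.066, -2.365, 0.001]
wrist_force: [1.0, -0.2, -0.7]
width: 0.994
grip_force: 0.0
```

```bash
python3 meas.py|head -3; python3 -c "
from bar import *
for n in('wrist','scene','side'):
  snap(n,n[0]+'12');c,L=bar(n[0]+'12')
  m=(L[...,0]>-100)&(L[...,0]<-50)&(L[...,1]>-100)&(L[...,1]<-45)&(L[...,2]>45)&(L[...,2]<110)&(c['depth']>0)&(c['color'].max(-1)<60)
  print(n,m.sum(),np.percentile(L[m],[2,25,50,75,98],axis=0).round(1).tolist() if m.any() else '')"
```

```text
t 25.7 rack mm [-185.5  -70.3  307.7] head 90.0 tilt 0.1 F [ 0.9 -0.3 -0.7] w 84.9 g 0.0 q6 -0.18
(-80, -100, 256, 90) slide [ 0.2172 -0.0306 -0.1035] yaw -0.0001
cm plate 163 [37.5 39.2 40.  40.8 42. ]
wrist 1357 [[-81.5, -86.7, 68.4], [-79.7, -77.7, 74.3], [-76.7, -68.1, 76.8], [-73.0, -59.2, 77.8], [-68.3, -52.9, 79.1]]
scene 21 [[-74.7, -88.7, 69.6], [-71.4, -82.3, 73.8], [-69.5, -74.8, 76.1], [-67.8, -66.3, 76.7], [-65.8, -57.6, 78.6]]
side 41 [[-80.9, -85.5, 70.0], [-80.0, -78.4, 76.2], [-78.3, -70.7, 77.8], [-75.3, -62.0, 79.4], [-72.8, -54.2, 81.9]]Traceback (most recent call last):
  File "meas.py", line 10, in <module>
    print('dark',m.sum(),np.percentile(L[m],[5,50,95],axis=0).round())
                         ~~~~~~~~~~~~~^^^^^^^^^^^^^^^^^^^^^^^
    return _quantile_unchecked(
        a, q, axis, out, overwrite_input, method, keepdims, weights)
    return _ureduce(a,
                    func=_quantile_ureduce_func,
    ...<5 lines>...
                    overwrite_input=overwrite_input,
                    method=method)
    r = func(a, **kwargs)
    result = _quantile(arr,
                       quantiles=q,
    ...<2 lines>...
                       out=out,
                       weights=wgt)
    slices_having_nans = np.isnan(arr[-1, ...])
                                  ~~~^^^^^^^^^
IndexError: index -1 is out of bounds for axis 0 with size 0
```

The bar sits about 5 mm above fully closed (roughly 0.1 rad). I'll press it home with shut fingers turned a quarter, which gives a 22 mm wide tip over the bar.

>>> drive_tool:
  claw: [0, 0, 0, 0, 0, 0, 0, 0]
  slide:
    - [0, 0, 0]
    - [0, 0, 0]
    - [0, 0, 0]
    - [0, 0, 0]
    - [0, 0, 0]
    - [0, 0, 0]
    - [0, 0, 0]
    - [0, 0, 0]
  yaw: [0.5, 0.5, 0.5, 0.5, 0.5, 0.5, 0.5, 0.5]

```text
time: 26.57
tool_pos: [0.4275, 0.0042, 0.3082]
tcp_rot: [-0.669, -3.069, 0.0]
wrist_force: [0.6, 0.5, -0.4]
width: -0.004
grip_force: 0.0
```

>>> drive_tool:
  claw: [0, 0, 0, 0, 0, 0, 0, 0]
  slide:
    - [0, 0, 0]
    - [0, 0, 0]
    - [0.05, 0.007, 0]
    - [0.1, 0.014, 0]
    - [0.15, 0.02, 0]
    - [0.2, 0.028, 0]
    - [0.209, 0.028, 0]
    - [0.209, 0.028, 0]
  yaw: [0.182, 0.182, 0.182, 0.182, 0.182, 0.182, 0.182, 0.182]

```text
time: 27.23
tool_pos: [0.5333, 0.0183, 0.3081]
tcp_rot: [0.214, -3.134, -0.0]
wrist_force: [-0.7, 0.7, 0.2]
width: 0.004
grip_force: 0.0
```

>>> drive_tool:
  claw: [0, 0]
  slide:
    - [0, 0, 0]
    - [0, 0, 0]
  yaw: [0, 0]

```text
time: 27.4
tool_pos: [0.5305, 0.018, 0.3079]
tcp_rot: [0.213, -3.132, -0.0]
wrist_force: [-0.2, -0.0, 0.6]
width: 0.002
grip_force: 0.0
```

```bash
python3 -c "
from bar import *
to((-80,-70,256,180),(-80,-70,242,180))"
```

```text
t 27.4 rack mm [-79.9 -70.4 307.9] head 180.1 tilt 0.1 F [-0.2  0.   0.6] w 0.1 g 0.0 q6 -1.72
(-80, -70, 256, 180) slide [-0.0004  0.0008 -0.1037] yaw -0.0005
(-80, -70, 242, 180) slide [-0.0004  0.0008 -0.1317] yaw -0.0005
```

>>> drive_tool:
  claw: [0, 0, 0, 0, 0, 0, 0, 0]
  slide:
    - [0, 0, -0.04]
    - [0, 0, -0.08]
    - [0, 0, -0.1]
    - [0, 0, -0.108]
    - [0, 0, -0.116]
    - [0, 0, -0.122]
    - [0, 0, -0.127]
    - [0, 0, -0.127]
  yaw: [0, 0, 0, 0, 0, 0, 0, 0]

```text
time: 28.07
tool_pos: [0.5287, 0.0179, 0.2456]
tcp_rot: [0.213, -3.126, -0.0]
wrist_force: [-10.6, -2.1, 10.8]
width: -0.004
grip_force: 5.4
```

```bash
python3 -c "
from bar import *
to((-80,-70,242,180))"
```

```text
t 28.07 rack mm [-81.7 -70.4 245.6] head 180.1 tilt 0.5 F [-10.8  -0.6  10.8] w -0.3 g 5.4 q6 -1.72
(-80, -70, 242, 180) slide [ 0.0032  0.0012 -0.0073] yaw -0.0006
```

>>> drive_tool:
  claw: [0, 0, 0, 0]
  slide:
    - [0, 0, 0.006]
    - [0.006, 0.001, 0.006]
    - [0.006, 0.001, -0.004]
    - [0.006, 0.001, -0.01]
  yaw: [0, 0, 0, 0]

```text
time: 28.4
tool_pos: [0.5352, 0.0185, 0.2449]
tcp_rot: [0.214, -3.134, 0.001]
wrist_force: [-20.8, 0.0, 49.8]
width: -0.004
grip_force: 24.9
```

>>> drive_tool:
  claw: [0, 0, 0]
  slide:
    - [0, 0, -0.004]
    - [0, 0, -0.006]
    - [0, 0, -0.006]
  yaw: [0, 0, 0]

```text
time: 28.65
tool_pos: [0.5352, 0.0185, 0.2449]
tcp_rot: [0.214, -3.134, 0.001]
wrist_force: [-22.4, -1.5, 48.2]
width: 0.001
grip_force: 24.3
```

```bash
python3 -c "
from bar import *
to((-80,-70,242,180))"
```

```text
t 28.65 rack mm [-75.1 -70.7 244.9] head 180.1 tilt 0.0 F [-22.4   1.6  48.2] w 0.1 g 24.3 q6 -1.72
(-80, -70, 242, 180) slide [-0.0098  0.     -0.0058] yaw -0.0006
```

Bar top is at about 72 mm under 48 N, its closed height. I'll lift off and check.

>>> drive_tool:
  claw: [0, 0, 0, 0, 0, 0, 0, 0]
  slide:
    - [0, 0, 0.02]
    - [0, 0, 0.06]
    - [0, 0, 0.12]
    - [-0.07, -0.01, 0.14]
    - [-0.15, -0.02, 0.16]
    - [-0.2, -0.027, 0.16]
    - [-0.2, -0.027, 0.16]
    - [-0.2, -0.027, 0.16]
  yaw: [0, 0, 0, 0, 0, 0, 0, 0]

```text
time: 29.32
tool_pos: [0.4339, 0.005, 0.3179]
tcp_rot: [-0.213, 3.131, -0.0]
wrist_force: [0.9, 0.5, -0.7]
width: 0.0
grip_force: 0.0
```

```bash
python3 meas.py 2>/dev/null|head -4; python3 -c "
from bar import *
for n in('wrist','scene','side'):
  snap(n,n[0]+'13')
for t,y in(('wrist1',-185),('w13',-70),('side0',-185),('s13',-70),('scene0',-185),('c13',-70),('c12' ,-70)):
  try:c,L=bar(t)
  except Exception as e: c,L=bar({'c13':'s13','c12':'s12'}[t])
  m=(L[...,0]>-100)&(L[...,0]<-50)&(abs(L[...,1]-y)<25)&(L[...,2]>45)&(L[...,2]<110)&(c['depth']>0)&(c['color'].max(-1)<60)
  print(t,m.sum(),np.percentile(L[m],[25,50,75,98],axis=0).round(1).tolist() if m.any() else '')"
```

```text
t 29.32 rack mm [-177.3  -70.4  317.9] head 180.1 tilt 0.2 F [ 0.9  0.4 -0.7] w 0.0 g 0.0 q6 -1.75
(-80, -100, 256, 90) slide [ 0.2008 -0.0325 -0.1239] yaw -0.5003
cm plate 168 [37.6 38.9 39.8 40.7 42.1]
rim 167 [[38.9, 48.1, 132.2], [135.6, 144.5, 140.6]]
wrist1 531 [[-80.2, -192.9, 69.2], [-77.2, -184.1, 71.3], [-73.4, -175.5, 72.2], [-69.4, -168.3, 73.5]]
w13 49 [[-74.2, -75.6, 77.8], [-72.5, -74.1, 78.2], [-71.0, -72.5, 78.7], [-69.4, -71.0, 79.2]]
side0 53 [[-82.7, -194.3, 68.1], [-80.6, -186.5, 71.2], [-78.5, -178.5, 72.8], [-72.6, -171.3, 75.0]]
s13 44 [[-80.1, -78.3, 75.9], [-76.9, -70.2, 78.4], [-75.1, -61.3, 79.3], [-72.1, -55.3, 82.3]]
scene0 10 [[-72.8, -182.7, 68.0], [-72.1, -179.4, 68.7], [-71.3, -176.7, 70.7], [-67.3, -172.1, 71.9]]
c13 44 [[-80.1, -78.3, 75.9], [-76.9, -70.2, 78.4], [-75.1, -61.3, 79.3], [-72.1, -55.3, 82.3]]
c12 41 [[-80.0, -78.4, 76.2], [-78.3, -70.7, 77.8], [-75.3, -62.0, 79.4], [-72.8, -54.2, 81.9]]
```

```bash
python3 -c "
from bar import *
for t,y in(('side0',-185),('s12',-70),('s13',-70),('scene0',-185),('cm',-70),('wrist1',-185),('w12',-70)):
  c,L=bar(t);ok=(c['depth']>0)&(L[...,2]>5)
  f=lambda x0,x1,y0,y1,z0,z1:np.median(L[ok&(L[...,0]>x0)&(L[...,0]<x1)&(L[...,1]>y+y0)&(L[...,1]<y+y1)&(L[...,2]>z0)&(L[...,2]<z1)],axis=0).round(1)
  print(t,'board',f(-48,-38,-40,40,8,30),'boardback',f(40,120,-40,60,8,30),'block top',f(-15,15,30,60,60,76),'arm',f(-62,-45,-5,5,40,95),'arm2',f(-45,-30,-5,5,40,95))
a=cv2.imread('pics/s13.png')[140:220,300:400];b=cv2.imread('pics/w13.png')[200:400,300:550]
cv2.imwrite('pics/m13.png',cv2.hconcat([cv2.resize(a,(500,400),interpolation=cv2.INTER_CUBIC),cv2.resize(b,(300,240)).repeat(1,0)[:240] if 0 else cv2.copyMakeBorder(cv2.resize(b,(300,240)),0,160,0,0,0)]))
" 2>/dev/null
```

```text
side0 board [ -44.3 -203.    18.9] boardback [  85.1 -183.5   19.3] block top [   0.  -138.6   69.1] arm [ -54.7 -185.5   66.5] arm2 [ -40.1 -186.2   63.1]
s12 board [-43.6 -80.9  19.7] boardback [ 85.7 -68.7  19.4] block top [ -0.4 -26.1  68.5] arm [-53.2 -71.4  69.6] arm2 [-38.2 -71.1  64.8]
s13 board [-44.2 -79.5  19.2] boardback [ 85.5 -67.9  19.3] block top [  0.9 -26.7  68.7] arm [-53.7 -70.   68.5] arm2 [-37.6 -70.9  65. ]
scene0 board [ -43.1 -208.    15.2] boardback [  84.6 -171.8   15.5] block top [   1.6 -140.7   65.1] arm [ -54.5 -185.4   62.3] arm2 [ -36.8 -185.1   59.1]
cm board [-39.1 -91.9  14.5] boardback [ 80.9 -61.1  15.5] block top [  2.7 -24.7  64.5] arm [-54.4 -69.5  66. ] arm2 [-38.4 -69.7  61.4]
wrist1 board [ -43.2 -177.6   18.3] boardback [  87.  -174.5   18.3] block top [  -0.3 -139.    68.2] arm [ -53.9 -184.5   64.8] arm2 [ -37.7 -184.5   62. ]
w12 board [-43.  -47.7  18.2] boardback [ 73.4 -88.3  18.2] block top [ -0.3 -23.6  68.1] arm [-53.3 -69.2  69.1] arm2 [-37.5 -69.   64.8]
```

View pics/m13.png

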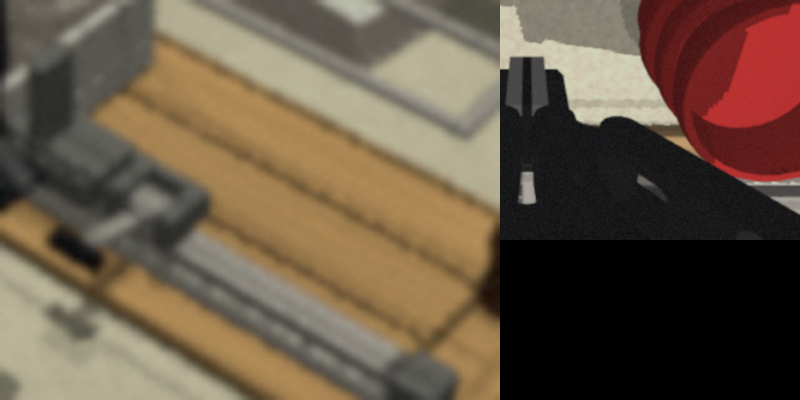

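The side crop shows the lever lying down towards the robot, handle at (75,250) and plate against the stack. The handle reads 5–6 mm above its first height, about 0.08 rad, which is inside tolerance. I'll do one more press with a slow, straight release to seat it.

>>> drive_tool:
  claw: [0, 0, 0, 0, 0, 0, 0, 0]
  slide:
    - [0.07, 0.009, 0]
    - [0.14, 0.018, 0]
    - [0.19, 0.025, 0]
    - [0.19, 0.025, -0.06]
    - [0.19, 0.025, -0.11]
    - [0.19, 0.025, -0.125]
    - [0.19, 0.025, -0.135]
    - [0.19, 0.025, -0.135]
  yaw: [0, 0, 0, 0, 0, 0, 0, 0]

```text
time: 30.18
tool_pos: [0.5286, 0.0177, 0.2485]
tcp_rot: [0.213, -3.129, -0.001]
wrist_force: [-3.7, -0.1, 2.6]
width: 0.003
grip_force: 1.8
```

>>> drive_tool:
  claw: [0, 0]
  slide:
    - [0, 0, -0.004]
    - [0, 0, -0.008]
  yaw: [0, 0]

```text
time: 30.35
tool_pos: [0.5287, 0.0176, 0.2467]
tcp_rot: [0.213, -3.13, -0.0]
wrist_force: [-10.4, 0.3, 11.9]
width: 0.0
grip_force: 6.2
```

>>> drive_tool:
  claw: [0, 0, 0]
  slide:
    - [0, 0, -0.006]
    - [0, 0, -0.012]
    - [0, 0, -0.012]
  yaw: [0, 0, 0]

```text
time: 30.6
tool_pos: [0.5287, 0.0175, 0.2448]
tcp_rot: [0.214, -3.129, -0.0]
wrist_force: [-22.3, -0.7, 37.6]
width: -0.0
grip_force: 18.9
```

```bash
python3 -c "
from bar import *
to((-78,-70,244,180))"
```

```text
t 30.6 rack mm [-81.7 -70.7 244.8] head 180.1 tilt 0.3 F [-22.2   2.3  37.6] w -0.0 g 18.9 q6 -1.72
(-78, -70, 244, 180) slide [ 0.0072  0.0024 -0.0017] yaw -0.0006
```

```bash
python3 -c "
from bar import *
snap('scene','c14');snap('side','s14')
for t,y in(('scene0',-185),('cm',-70),('c14',-70),('side0',-185),('s13',-70),('s14',-70)):
  c,L=bar(t);ok=(c['depth']>0)
  for a,b in((-62,-50),(-50,-42),(-42,-34)):
    m=ok&(L[...,0]>a)&(L[...,0]<b)&(abs(L[...,1]-y)<5)&(L[...,2]>45)&(L[...,2]<90);q=L[m]
    print(t,m.sum(),np.median(q,axis=0).round(1) if len(q) else '',end=' ')
  print()"
```

```text
scene0 11 [ -55.4 -185.4   62.9] scene0 7 [ -46.1 -185.5   61.1] scene0 7 [ -36.6 -183.3   59.7] 
cm 8 [-58.2 -69.2  65.8] cm 10 [-45.7 -69.   63.6] cm 5 [-37.1 -69.1  61.1] 
c14 9 [-54.8 -70.7  61.5] c14 7 [-45.1 -70.5  62.1] c14 8 [-37.9 -68.4  59.3] 
side0 11 [ -56.  -186.    66.5] side0 9 [ -48.3 -185.5   64.2] side0 6 [ -40.1 -184.4   64. ] 
s13 11 [-55.9 -70.   69.9] s13 6 [-45.9 -70.6  67. ] s13 6 [-37.8 -71.8  65.5] 
s14 7 [-57.7 -70.8  65.9] s14 8 [-47.  -70.5  62.5] s14 6 [-37.7 -71.1  62.9]
```

>>> drive_tool:
  claw: [0, 0, 0, 0, 0]
  slide:
    - [0, 0, 0.006]
    - [0, 0, 0.012]
    - [0, 0, 0.018]
    - [0, 0, 0.024]
    - [0, 0, 0.06]
  yaw: [0, 0, 0, 0, 0]

```text
time: 31.12
tool_pos: [0.5282, 0.0176, 0.2675]
tcp_rot: [0.213, -3.13, -0.001]
wrist_force: [-1.0, 0.4, -0.2]
width: 0.001
grip_force: 0.0
```

>>> drive_tool:
  claw: [0, 0, 0, 0, 0, 0, 0, 0]
  slide:
    - [0, 0, 0.08]
    - [-0.07, -0.01, 0.12]
    - [-0.14, -0.02, 0.12]
    - [-0.2, -0.027, 0.12]
    - [-0.26, -0.035, 0.12]
    - [-0.26, -0.035, 0.12]
    - [-0.26, -0.035, 0.12]
    - [-0.26, -0.035, 0.12]
  yaw: [0, 0, 0, 0, 0, 0, 0, 0]

```text
time: 31.78
tool_pos: [0.4, 0.0, 0.3302]
tcp_rot: [-0.213, 3.132, -0.0]
wrist_force: [-0.5, -0.0, 0.1]
width: 0.002
grip_force: 0.0
```

```bash
python3 meas.py 2>/dev/null|head -4; python3 -c "
from bar import *
snap('side','s15');snap('scene','c15')
for t,y in(('side0',-185),('s13',-70),('s15',-70),('scene0',-185),('c15',-70)):
  c,L=bar(t);ok=(c['depth']>0)
  m=(L[...,0]>-100)&(L[...,0]<-50)&(abs(L[...,1]-y)<25)&(L[...,2]>45)&(L[...,2]<110)&ok&(c['color'].max(-1)<60)
  print(t,m.sum(),np.percentile(L[m],[25,50,75],axis=0).round(1).tolist())
  for a,b in((-62,-50),(-50,-42),(-42,-34)):
    q=L[ok&(L[...,0]>a)&(L[...,0]<b)&(abs(L[...,1]-y)<5)&(L[...,2]>45)&(L[...,2]<90)];print(np.median(q,axis=0).round(1),end=' ')
  print()"
```

```text
t 31.78 rack mm [-211.6  -70.8  330.2] head 180.1 tilt 0.1 F [-0.4  0.1  0.1] w 0.2 g 0.0 q6 -1.77
(-80, -100, 256, 90) slide [ 0.2686 -0.0226 -0.1484] yaw -0.5004
cm plate 161 [37.  38.7 39.7 40.7 42. ]
rim 176 [[38.4, 47.2, 132.1], [134.8, 145.2, 141.1]]
side0 53 [[-82.7, -194.3, 68.1], [-80.6, -186.5, 71.2], [-78.5, -178.5, 72.8]]
[ -56.  -186.    66.5] [ -48.3 -185.5   64.2] [ -40.1 -184.4   64. ] 
s13 44 [[-80.1, -78.3, 75.9], [-76.9, -70.2, 78.4], [-75.1, -61.3, 79.3]]
[-55.9 -70.   69.9] [-45.9 -70.6  67. ] [-37.8 -71.8  65.5] 
s15 43 [[-79.5, -79.1, 75.3], [-77.6, -70.4, 77.8], [-75.4, -62.0, 79.2]]
[-54.5 -71.1  69.3] [-47.6 -68.7  68.6] [-36.4 -70.9  64.5] 
scene0 10 [[-72.8, -182.7, 68.0], [-72.1, -179.4, 68.7], [-71.3, -176.7, 70.7]]
[ -55.4 -185.4   62.9] [ -46.1 -185.5   61.1] [ -36.6 -183.3   59.7] 
c15 19 [[-71.6, -78.6, 72.6], [-70.3, -73.5, 75.2], [-68.6, -66.2, 77.0]]
[-57.7 -69.8  67. ] [-46.1 -69.5  63.9] [-37.3 -69.9  62.7]
```

```bash
python3 -c "
from workcell import bot
print(bot.finish_job())"
```

```text
the job is handed in; nothing more can be done
None
```

I handed the job in at about 32 s: the lever was swung open, the stop slid up against the white ramekins, and the lever closed again. It closes fully under pressure but springs back to about 0.085 rad (limit 0.15), the stack and plate measured in place, and the verdict was not shown.

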